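# Gauge a firebrick bar against a flip stop

## Robot

A 6-joint arm with a two-finger parallel gripper is mounted at the origin on the work surface. World frame = base frame: x ahead of the robot, y to its left, z up, the work surface at z = 0. Lengths are in m, angles in rad, forces in N, time in s.
With the tool pointing down it reaches from about 0.375 to 0.9 m from the base axis. Payload 3.1 kg.
Tool frame: the origin (TCP) lies on the centre line of the jaws, within the pads' length; the fingertips stand manip.finger_overhang ahead of it and the grasp point (between the pads) lies 11 mm behind it (manip.finger_overhang is the distance from the TCP to the fingertips, in m); y points along the fingers, z is the direction in which the jaws open and shut, and the axes are right-handed (so a half turn about y gives the same grasp; the last joint's range is limited). The gripper opens to 85 mm and grips with 20 to 120 N. Pads are 22 mm wide; open, the fingers measure 114 mm over their backs; the gripper's body (76 mm by 85 mm) begins 54 mm behind the grasp point. The pads swing forward as they close: fully open they stand 13 mm farther back than shut.
Start: joints at [0.942, 0.527, 1.433, -0, 1.181, -0.178], TCP at [0.272, 0.563, 0.239] pointing down, gripper open.
Joint ranges: [-3.08, 3.08], [-0.75, 2.2], [0.22, 2.44], [-1.43, 4.57], [0, 2.65], [-2.85, 2.85]. Speed limits (rad/s): [2.79, 2.79, 3.14, 3.14, 3.14, 3.14].

## Interface

Orientations are given as a unit quaternion [x, y, z, w].
In Python, from station import manip gives the robot as it stands.
- The arm moves only by the tool send_rows, never from a script. Its argument "plan" is a list of rows, each an object with "linear": the shift along the tool's x, y, z in units of 30 mm (1.0 is 30 mm), a list of three; "roll": the turn about the tool's y in units of 6 degrees (1.0 is 6 degrees). In form: [{"linear": [tx, ty, tz], "roll": roll}, ...]. A call has exactly 5 rows; each row shifts and turns the commanded pose from where the row before left it, along the tool's axes as they then stand; what a row does not reach is not made up. A row lasts 1/8 s, in which the tool goes at most 62.5 mm and 10.7 degrees, less where a joint would pass 70% of its speed; a pose out of reach is approached as far as the arm can. A call is refused whole if a number of a shift passes 1 or a number of a turn 1, either way. A call with a gripper value outside its range is refused whole. "claw" is the finger opening in mm, from 0 to 85.4, set as the call begins (left out, the last holds). The fingers move at their own pace and stop on an object; "force" is the grip in N (left out, the last holds). Time passes only in rows, so rows that do not move let the fingers close, or fill a call up. It gives the time, the measured TCP pose, the force and the opening at its end, in the units of the state.
- manip.sense(): the state, without advancing time (a new reading comes with each control period).
- manip.snapshot(name): name is "side" or "top" or "wrist"; returns the picture (480x640x3 uint8, blue, green, red); there is no depth.
- manip.get_calibration(name): a dict with "fovy" (degrees; the focal length in pixels is half the picture's height over the tangent of half this angle, whatever the lens; pixels are square), "cx", "cy" (the principal point, pixels), "cam_to_world" (4x4, takes a point from camera to world coordinates); the wrist camera has in their place "tool_from_camera" (4x4, takes a point from camera to tool coordinates, whose origin is the TCP and whose axes are the tool frame's). Camera axes: x right, y down, z forward; pixel columns grow to the right and rows downward; lengths in m; the calibration is good to about 2 mm. A picture is of the moment at which its call begins: read the wrist's pose just before it. get_calibration takes no time and is no camera call.
- manip.sign_off(): hands the job in, once; it reports no verdict.
Trained networks look in the newest picture that a camera, given by its name, has taken for a name from the list of things; names that differ only in an ending like _2 or _b are one class to them, and where a whole thing is asked for, a point or a joint stands for the part that bears it (a point fixed in the world has none). Each returns a list of dicts, best first, with "p" (0 to 1); they miss things now and then, are a little off and sometimes report something else, mostly with a low value. They report only what shows in the picture. A call takes as long as a camera call. They do not tell look-alikes from the thing itself.
- manip.look_for(camera, query): "extent" ([left, top, right, bottom] in pixels, round what is visible of it).
The state is a dict: "t": time; "q": joint angles; "qd": joint speeds; "tau": joint torques, N m; "tcp_pos": TCP position; "tool_rot": TCP orientation; "force": force on the tool from outside, world axes, zero at the start; "ft_torque": the same for the moment, N m; "finger_gap": opening from 0.0 (shut) to 1.0 (fully open).
Only numpy, scipy, OpenCV 4.12 (cv2) and the standard library are available. Lean on these libraries where they do the work, as an engineer would, in place of code of your own. Each camera call takes 0.05 s, during which the arm holds its last target.

## Task

Flip the metal stop on the cutting jig's fence all the way down, bring the long soft firebrick bar flush along the fence and gently up against the stop's screw head until you feel it bear with about 5 N, then flip the stop back up without shifting the bar. The brick crumbles easily, so never press it on fence or stop with more than 12 N; move it only while the stop is down, and do not disturb the other things on the bench.

Things in the scene. Friction and masses are not known exactly. Their poses are not given: they have to be found in the camera images.
- jig: Fixed jig: plywood board 180 x 440 x 18 mm on the bench, with a straight dark fence 25 mm wide, 16 mm high along its far side (top 34 mm above the bench). Origin: centre of the board's underside. x: across, towards the fence; y: along the fence to the robot's left, towards the stop; z up. The fence's front face is the plane x = +50 mm. Board: x -90 to 90, y -220 to 220 mm. Turned up to 0.25 rad.
- brick: Loose pale firebrick bar, 45 (x) x 130 (y) x 40 (z) mm, about 0.2 kg, the longer of the two pale bricks, on the jig's board, off the fence and a little askew. Origin: centre of its underside; y along it towards the stop, z up. Flush with the fence its origin is at x = +27.5 mm in the jig's frame. Friction on the board 1 to 2.5 N.
- brick_end (a point): Centre of the brick's end face that meets the stop: 65 mm along the brick's y from its origin, 20 mm above its underside.
- gauge (a point): Fixed point on the stop's bracket: in the plane of the lowered leaf's right-hand face, on the fence's front face, at the board's top (18 mm above the bench). Axes as the jig's. The brick meets the flat head (18 mm across) of the leaf's stiff adjusting screw, 22.5 mm in front of the fence, 20 mm above the board, which stands 3 to 23 mm from this plane towards the brick: set anew each time, not measured.
- stop: Small steel bracket of the flip stop, fixed on top of the fence. Origin on the hinge line, which runs along jig y, at jig x = +62.5 mm, 50 mm above the bench; origin's y is that of the gauge plane. Axes as the jig's.
- leaf (a joint): Hinge of the stop, rad: 0 = fully down (hard end), up to 1.75 = flipped up. Stiff: stays where left (0.09 N m, about 2 N at the grip pin). The stop is an aluminium leaf reaching 62 mm from the hinge to the front; its foot, 14 mm thick along the fence, covers 5 to 49 mm in front of the fence when down and ends 2 mm above the board.
- grip (a point): Middle of the stop's round steel grip pin, 12 mm diameter, parallel to the hinge and 55 mm from it, standing out 44 mm to the left of the foot (away from the brick); this point is 38 mm left (jig y) of the gauge plane. At joint angle a it lies 55 cos(a) mm in front of the hinge line and 55 sin(a) mm above it. The pin can turn in a light grip.
- offcut: Bystander: short pale firebrick offcut, 45 x 60 x 40 mm, in front of the board. Origin: centre of its underside.
- rib: Bystander: flat wooden rib, 30 x 75 x 6 mm, lying on the front left of the jig's board. Origin: centre of its underside.
- bowl: Bystander: terracotta bowl, 124 mm across, 55 mm high, beyond the jig. Origin: centre of its underside.
- mug: Bystander: mug, 76 mm across, 85 mm high, beyond the jig. Origin: centre of its underside.
- glaze_jar: Bystander: jar, 64 mm across, 85 mm high, to the left of the jig. Origin: centre of its underside.
- brush: Bystander: brush lying in front of the jig. Origin: near its middle, at its underside.
- square: Bystander: try square (wooden stock 20 x 110 mm, steel blade 160 mm long, 14 mm high) lying to the right of the jig. Origin: centre of the stock's underside.
Not all that is in view belongs to the job. What is shaped like the brick but brown or orange is not meant.

How it is judged:
By the outcome, as a careful person would: the job done as asked, in the order asked, and still so for the second after the job is handed in, with the robot touching nothing.
It also fails if it takes over 72 s, if anything falls off the work surface, if the arm or the gripper's body presses on something with over 40 N, if the wrist force passes 120 N, or if a joint passes its speed limit or range.

## Working session

There is one attempt and no reset: what is moved stays moved. The work goes in short steps, Python scripts to look and compute and a tool call to move; the robot and the scene stay as the last step left them, time stands still between calls to the robot, and variables do not carry over. Pictures are saved under pics/ and viewed, and the job is handed in when it is done.

Besides the shell and the picture viewer there is one more tool, called as name(argument=value, ...) on one line, values as JSON. send_rows: Moves the arm, as the interface text tells. Its arguments: {"type":"object","properties":{"plan":{"type":"array"},"claw":{"type":"number"},"force":{"type":"number"}},"required":["plan"]}

```bash
ls; mkdir -p pics; python3 - <<'E'
from station import manip
import cv2, numpy as np
s=manip.sense(); print(s); print(manip.finger_overhang)
for c in ["side","top","wrist"]:
    im=manip.snapshot(c); cv2.imwrite(f"pics/{c}0.png",im); print(c,manip.get_calibration(c))
    for q in ["jig","brick","stop","leaf","grip","offcut"]:
        print(c,q,[(round(d["p"],2),[round(v) for v in d["extent"]]) for d in manip.look_for(c,q)[:3]]) if c!="wrist" else 0
E
```

```text
pics
{'t': 0.0, 'q': array([ 9.41481574e-01,  5.28494282e-01,  1.43389705e+00,  1.31650090e-05,
        1.18142604e+00, -1.78528076e-01]), 'qd': array([-0.00078089, -0.00169307,  0.00047311,  0.00088172, -0.00133391,
        0.00018375]), 'tau': array([-9.13652057e-04, -4.42356026e+01, -1.78020000e+01, -1.56260639e-04,
        8.33302183e-03,  4.29757989e-06]), 'tcp_pos': array([0.2718611 , 0.56199382, 0.23831802]), 'tool_rot': array([ 0.68994216, -0.15834586,  0.15771966, -0.68849903]), 'force': array([ 0.32874072,  0.02504616, -0.07234053]), 'ft_torque': array([0.04996839, 0.03046279, 0.05358886]), 'finger_gap': 1.001692822169335}
0.008
side {'fovy': 45.93895513999242, 'cx': 306.6146177042144, 'cy': 238.2342842460866, 'cam_to_world': array([[ 0.78243258, -0.35593126,  0.51099139, -0.05645172],
       [-0.62241244, -0.4205564 ,  0.66010232, -0.79951953],
       [-0.02005035, -0.83453296, -0.55059307,  0.72711872],
       [ 0.        ,  0.        ,  0.        ,  1.        ]])}
side jig [(0.82, [212, 208, 418, 339])]
side brick [(0.93, [227, 365, 309, 429]), (0.58, [335, 174, 351, 211
[... 744 characters left out ...]
[(0.72, [432, 331, 458, 396]), (0.69, [331, 218, 395, 250]), (0.33, [228, 182, 432, 283])]
top stop [(0.63, [251, 194, 284, 218])]
top leaf [(0.54, [249, 195, 282, 218])]
top grip [(0.63, [247, 196, 282, 217])]
top offcut [(0.86, [277, 290, 306, 314])]
wrist {'fovy': 68.03622376723645, 'cx': 320.55402853360425, 'cy': 236.37699401097024, 'tool_from_camera': array([[ 4.35073301e-04,  9.44597665e-01,  3.28230197e-01,
        -8.33861942e-02],
       [ 3.07344366e-04, -3.28230339e-01,  9.44597666e-01,
        -1.34158858e-01],
       [ 9.99999858e-01, -3.10089522e-04, -4.33121028e-04,
         1.47617349e-03],
       [ 0.00000000e+00,  0.00000000e+00,  0.00000000e+00,
         1.00000000e+00]])}
```

View pics/top0.png

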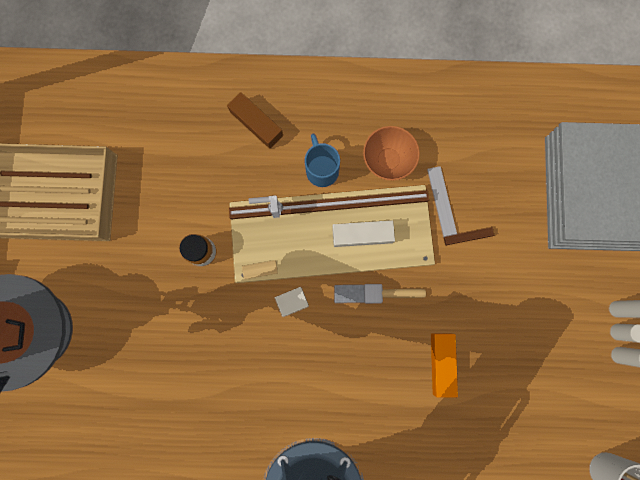

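View pics/side0.png

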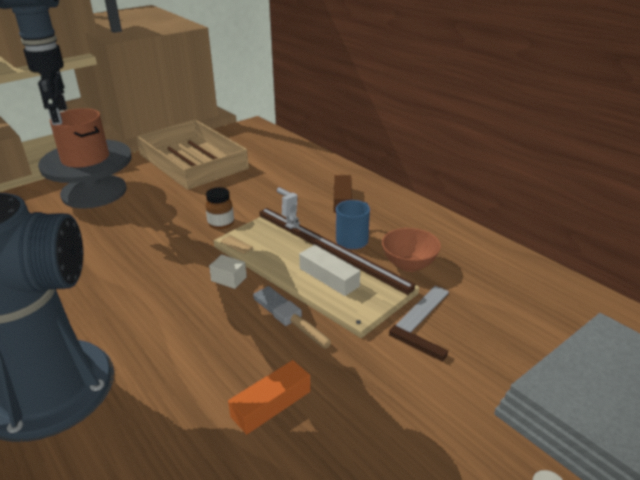

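View pics/wrist0.png

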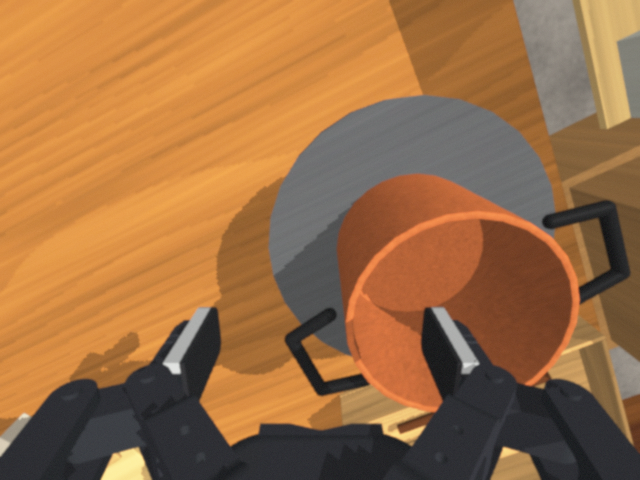

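```bash
python3 - <<'E'
import cv2
im=cv2.imread("pics/top0.png")[170:330,170:470]
cv2.imwrite("pics/top0z.png",cv2.resize(im[:, :],None,fx=2.66,fy=2.66,interpolation=cv2.INTER_CUBIC))
im=cv2.imread("pics/side0.png")[160:350,190:440]
cv2.imwrite("pics/side0z.png",cv2.resize(im,None,fx=3.1,fy=3.1,interpolation=cv2.INTER_CUBIC))
E
```

```text
(no output)
```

View pics/top0z.png

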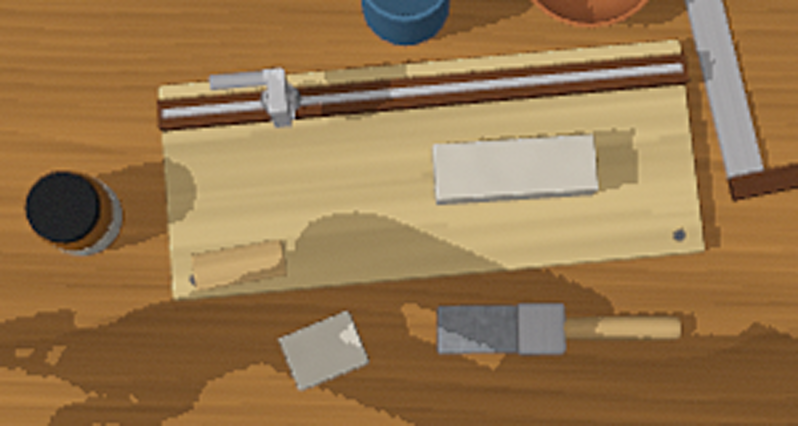

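View pics/side0z.png

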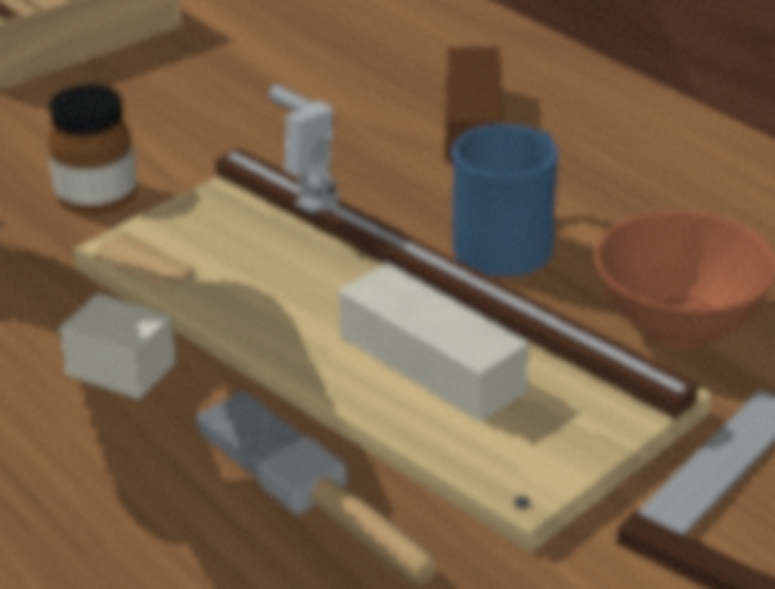

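```bash
cat > h.py <<'E'
from station import manip
import cv2, numpy as np
from scipy.spatial.transform import Rotation as R
from scipy.optimize import least_squares
def cam(name,s=None):
    c=manip.get_calibration(name); f=240/np.tan(np.radians(c["fovy"]/2))
    if name=="wrist":
        T=np.eye(4); T[:3,:3]=R.from_quat(s["tool_rot"]).as_matrix(); T[:3,3]=s["tcp_pos"]
        M=T@c["tool_from_camera"]
    else: M=c["cam_to_world"]
    return f,c["cx"],c["cy"],M
def proj(C,P):
    f,cx,cy,M=C; P=np.atleast_2d(P); q=(P-M[:3,3])@M[:3,:3]
    return np.c_[cx+f*q[:,0]/q[:,2],cy+f*q[:,1]/q[:,2]]
def ray(C,uv,z):
    f,cx,cy,M=C; uv=np.atleast_2d(uv)
    d=np.c_[(uv[:,0]-cx)/f,(uv[:,1]-cy)/f,np.ones(len(uv))]@M[:3,:3].T
    k=(z-M[2,3])/d[:,2]; return M[:3,3]+d*k[:,None]
def jigpt(j,p): # j=x,y,yaw
    p=np.atleast_2d(p).astype(float); c,s=np.cos(j[2]),np.sin(j[2])
    return np.c_[j[0]+c*p[:,0]-s*p[:,1], j[1]+s*p[:,0]+c*p[:,1], p[:,2]]
def tojig(j,P):
    P=np.atleast_2d(P); d=P[:,:2]-j[:2]; c,s=np.cos(j[2]),np.sin(j[2])
    return np.c_[c*d[:,0]+s*d[:,1],-s*d[:,0]+c*d[:,1],P[:,2]]
E
python3 - <<'E'
from h import *
t=cam("top"); sd=cam("side")
z=lambda a,s,o:np.array(a)/s+np.array(o)
tc=z([[158,88],[175,299],[704,250],[681,40]],2.66,[170,170])
sc=z([[533,535],[78,250]],3.1,[190,160])
P=np.array([[.09,.22,.018],[-.09,.22,.018],[-.09,-.22,.018],[.09,-.22,.018]])
fun=lambda j:np.r_[(proj(t,jigpt(j,P))-tc).ravel()]
r=least_squares(fun,[.5,0,0]);j=r.x;print(j,r.fun.round(1))
fun=lambda j:np.r_[(proj(t,jigpt(j,P))-tc).ravel(),(proj(sd,jigpt(j,P[[2,1]]))-sc).ravel()]
r=least_squares(fun,[.5,0,0]);j=r.x;print(j,r.fun.round(1))
# brick top z=.058 corners
b=z([[433,145],[436,203],[598,193],[596,137]],2.66,[170,170])
w=ray(t,b,.058); print(tojig(j,w).round(4))
# stop leaf right-hand face top
print("stop",tojig(j,ray(t,z([[290,122],[296,92],[264,70],[283,70]],2.66,[170,170]),.06)).round(4))
print("pin tip",tojig(j,ray(t,z([[210,80],[262,80]],2.66,[170,170]),.104)).round(4), ray(t,z([[210,80],[262,80]],2.66,[170,170]),.104))
print(R.from_quat(manip.sense()["tool_rot"]).as_matrix().round(3))
E
```

```text
[ 0.54896542 -0.02671485  0.12068955] [ 0.2 -0.7 -0.6  0.7  0.7  0.3 -0.4 -0.4]
[ 0.54949975 -0.02727798  0.1181662 ] [ 0.5 -1.2 -0.4  0.2  0.9  0.4  0.  -0.4  0.2 -0.4 -1.7 -0.2]
[[ 0.0119 -0.002   0.058 ]
 [-0.0351 -0.      0.058 ]
 [-0.0388 -0.1299  0.058 ]
 [ 0.0066 -0.1332  0.058 ]]
stop [[0.0405 0.1107 0.06  ]
 [0.0646 0.104  0.06  ]
 [0.0849 0.1282 0.06  ]
 [0.0835 0.113  0.06  ]]
pin tip [[0.0703 0.1665 0.104 ]
 [0.0667 0.1265 0.104 ]] [[0.59972436 0.14630872 0.104     ]
 [0.6008681  0.10618567 0.104     ]]
[[ 0.9    0.     0.436]
 [-0.436  0.     0.9  ]
 [ 0.    -1.     0.   ]]
```

send_rows(plan=[{"linear": [1,0,-0.57],"roll": 0},{"linear": [1,0,-0.57],"roll": 0},{"linear": [1,0,-0.57],"roll": 0},{"linear": [1,0,-0.57],"roll": 0},{"linear": [1,0,-0.57],"roll": 0}], claw=30, force=20)

```text
t: 1.38
tcp_pos: [0.3706, 0.4194, 0.2395]
tool_rot: [-0.689, 0.158, -0.158, 0.689]
force: [-0.1, 0.4, 0.2]
finger_gap: 0.355
```

send_rows(plan=[{"linear": [1,0,-0.57],"roll": 0},{"linear": [1,0,-0.57],"roll": 0},{"linear": [1,0,-0.57],"roll": 0},{"linear": [1,0,-0.57],"roll": 0},{"linear": [1,0,-0.57],"roll": 0}])

```text
t: 2.0
tcp_pos: [0.4685, 0.277, 0.2395]
tool_rot: [-0.689, 0.158, -0.158, 0.689]
force: [0.0, 0.6, -0.7]
finger_gap: 0.35
```

send_rows(plan=[{"linear": [0,-0.1,0],"roll": 1},{"linear": [0,-0.1,0],"roll": 1},{"linear": [0,-0.1,0],"roll": 1},{"linear": [0,-0.1,0],"roll": 1},{"linear": [0,-0.1,0],"roll": 1}])

```text
t: 2.62
tcp_pos: [0.4678, 0.2779, 0.2545]
tool_rot: [-0.624, 0.332, -0.332, 0.624]
force: [-0.2, 0.0, 0.3]
finger_gap: 0.349
```

send_rows(plan=[{"linear": [0,0,0],"roll": 1},{"linear": [0,0,0],"roll": 1},{"linear": [0,0,0],"roll": 1},{"linear": [0,0,0],"roll": 1},{"linear": [0,0,0],"roll": 0.5}])

```text
t: 3.25
tcp_pos: [0.4678, 0.2779, 0.2544]
tool_rot: [-0.53, 0.468, -0.468, 0.53]
force: [0.4, -0.0, -0.4]
finger_gap: 0.348
```

send_rows(plan=[{"linear": [0.6,0,0.65],"roll": 0},{"linear": [0.6,0,0.65],"roll": 0},{"linear": [0.6,0,0.65],"roll": 0},{"linear": [0.6,0,0.65],"roll": 0},{"linear": [0.6,0,0.65],"roll": 0}])

```text
t: 3.88
tcp_pos: [0.5771, 0.1998, 0.2543]
tool_rot: [-0.53, 0.468, -0.468, 0.53]
force: [0.3, -0.3, -0.2]
finger_gap: 0.35
```

```bash
python3 - <<'E'
from h import *
s=manip.sense(); im=manip.snapshot("wrist"); cv2.imwrite("pics/w1.png",im)
np.savez("w1.npz",tcp_pos=s["tcp_pos"],tool_rot=s["tool_rot"]); print(s["tcp_pos"],R.from_quat(s["tool_rot"]).as_matrix().round(4))
for q in ["leaf","grip","brick"]: print(q,[(round(d["p"],2),[round(v) for v in d["extent"]]) for d in manip.look_for("wrist",q)[:2]])
E
```

```text
[0.57708916 0.19976715 0.25427431] [[ 0.1245  0.      0.9922]
 [-0.9922  0.      0.1245]
 [-0.     -1.      0.    ]]
leaf [(0.74, [303, 276, 344, 342]), (0.37, [301, 274, 348, 339])]
grip [(0.93, [299, 280, 346, 342])]
brick [(0.95, [273, 373, 288, 423]), (0.84, [448, 207, 592, 316])]
```

View pics/w1.png

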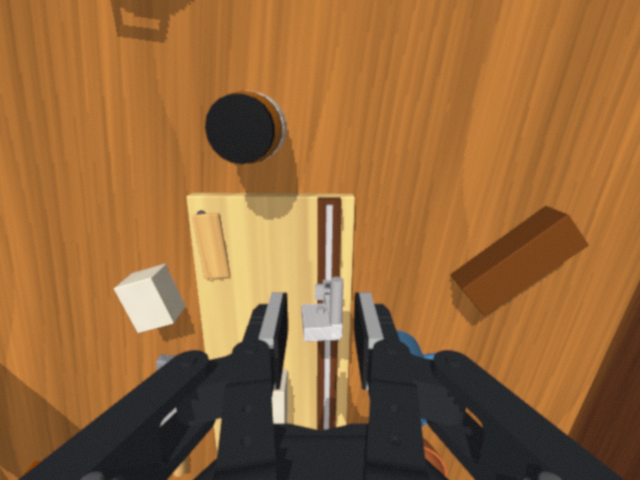

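```bash
python3 - <<'E'
import cv2
im=cv2.imread("pics/w1.png")[180:360,170:380]
cv2.imwrite("pics/w1z.png",cv2.resize(im,None,fx=3.3,fy=3.3,interpolation=cv2.INTER_CUBIC))
E
```

```text
(no output)
```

View pics/w1z.png

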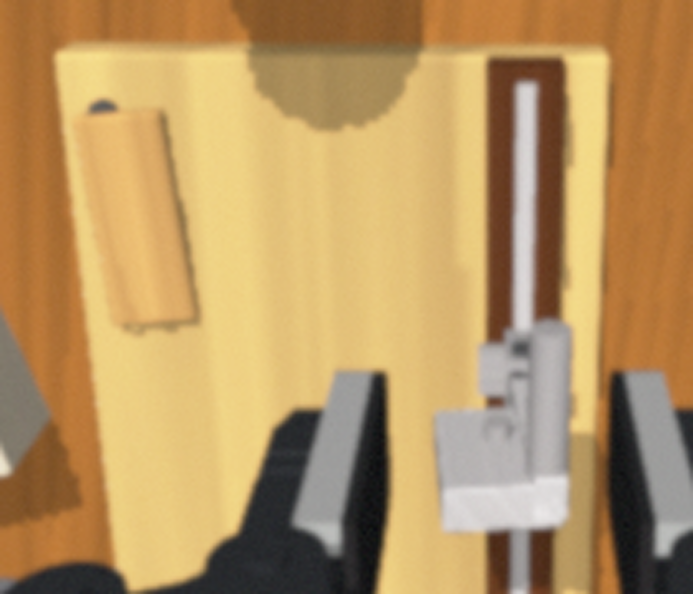

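```bash
python3 - <<'E'
from h import *
t=cam("top"); s=dict(np.load("w1.npz")); w=cam("wrist",s)
z=lambda a,s,o:np.array(a)/s+np.array(o)
tc=z([[158,88],[175,299],[704,250],[681,40]],2.66,[170,170])
wc=z([[607,51],[57,52]],3.3,[170,180])
fe=z([[487,60],[487,250]],3.3,[170,180]) # fence front top edge
P=np.array([[.09,.22,.018],[-.09,.22,.018],[-.09,-.22,.018],[.09,-.22,.018]])
fun=lambda j:np.r_[(proj(t,jigpt(j,P))-tc).ravel(),(proj(w,jigpt(j,P[:2]))-wc).ravel()]
r=least_squares(fun,[.5,0,0]);j=r.x;print(j,r.fun.round(1))
print("fence edge",tojig(j,ray(w,fe,.034)))
np.save("jig.npy",j)
pl=z([[535,330],[568,330],[530,478],[568,478],[552,320]],3.3,[170,180])
for a in (1.4,1.57,1.75):
    zz=.05+.055*np.sin(a); print(a,"expect x",.0625-.055*np.cos(a),tojig(j,ray(w,pl,zz))[:,:2].round(4).tolist())
# leaf right bottom edge
print(jigpt(j,[[0.05,.11,.018],[.0625,.148,.105]]))
E
```

```text
[ 0.5508053  -0.02420136  0.11588315] [-0.7 -2.  -1.9 -0.7 -0.5 -0.  -1.2 -0.8  0.6  2.  -2.4  0.3]
fence edge [[0.05086695 0.22259539 0.034     ]
 [0.05123393 0.15939952 0.034     ]]
1.4 expect x 0.05315180714048674 [[0.0646, 0.1651], [0.0734, 0.1652], [0.0641, 0.1192], [0.0747, 0.1193], [0.0691, 0.1681]]
1.57 expect x 0.06245620203090967 [[0.0645, 0.1655], [0.0734, 0.1656], [0.064, 0.1197], [0.0747, 0.1198], [0.069, 0.1685]]
1.75 expect x 0.07230353306072207 [[0.0646, 0.1651], [0.0734, 0.1652], [0.0641, 0.1191], [0.0747, 0.1192], [0.0691, 0.1681]]
[[0.58775131 0.09084207 0.018     ]
 [0.59577377 0.13003251 0.105     ]]
```

```bash
cat >> h.py <<'E'
def go(p,yaw=None):
    s=manip.sense(); M=R.from_quat(s["tool_rot"]).as_matrix(); d=M.T@(np.array(p)-s["tcp_pos"])/.03
    az=np.arctan2(M[1,2],M[0,2]); print("tcp",s["tcp_pos"].round(4),"F",s["force"].round(2),"units",d.round(3),"az",round(np.degrees(az),2),"gap",round(s["finger_gap"],3))
    if yaw is not None:
        e=(np.degrees(az-yaw)+180)%360-180; print("roll units",round(e/6,3))
E
python3 - <<'E'
from h import *
j=np.load("jig.npy"); p=jigpt(j,[.0692,.148,.0936])[0]; print(p); go(p,j[2])
E
```

```text
[0.60242883 0.13080719 0.0936    ]
tcp [0.5759 0.2003 0.254 ] F [-0.56  0.26 -0.29] units [2.412 5.344 0.598] az 7.1 gap 0.351
roll units 0.077
```

send_rows(plan=[{"linear": [0.8,0,0.2],"roll": 0.07},{"linear": [0.8,0,0.2],"roll": 0},{"linear": [0.8,0.6,0.2],"roll": 0},{"linear": [0,1,0],"roll": 0},{"linear": [0,1,0],"roll": 0}])

```text
t: 4.7
tcp_pos: [0.6016, 0.1319, 0.1759]
tool_rot: [-0.529, 0.47, -0.47, 0.529]
force: [0.8, 1.4, 0.0]
finger_gap: 0.353
```

```bash
python3 - <<'E'
from h import *
s=manip.sense(); im=manip.snapshot("wrist"); cv2.imwrite("pics/w2.png",im)
np.savez("w2.npz",tcp_pos=s["tcp_pos"],tool_rot=s["tool_rot"])
j=np.load("jig.npy"); p=jigpt(j,[.0692,.148,.0936])[0]; go(p,j[2])
E
```

```text
tcp [0.5987 0.1318 0.1715] F [-1.21 -0.26 -1.95] units [0.052 2.595 0.143] az 6.77 gap 0.354
roll units 0.022
```

View pics/w2.png

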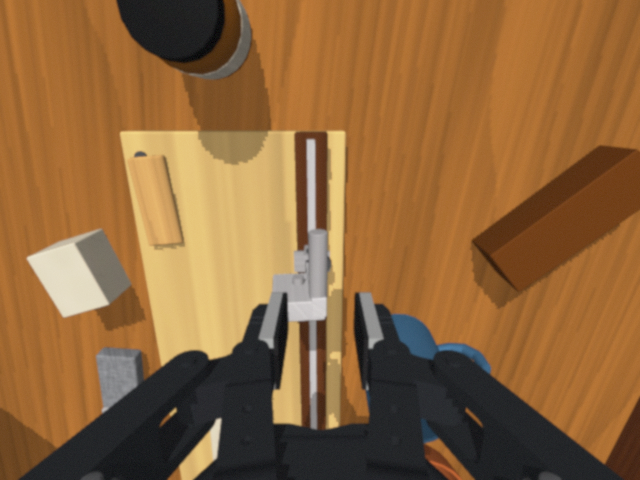

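```bash
python3 - <<'E'
from h import *
s=dict(np.load("w2.npz")); w=cam("wrist",s); j=np.load("jig.npy")
W=ray(w,[[317.5,231],[317.5,260],[317.5,298],[287,318],[327,318]],.1046); print(W.round(4)); print(tojig(j,W).round(4))
print("corners",tojig(j,ray(w,[[121,132],[346,132]],.018)).round(4)); print("fence",tojig(j,ray(w,[[295,140],[298,230],[326,140]],.034)).round(4))
E
```

```text
[[0.5995 0.149  0.1046]
 [0.6017 0.1301 0.1046]
 [0.6048 0.1034 0.1046]
 [0.5864 0.0862 0.1046]
 [0.6128 0.0893 0.1046]]
[[0.0684 0.1665 0.1046]
 [0.0684 0.1473 0.1046]
 [0.0684 0.1205 0.1046]
 [0.0481 0.1056 0.1046]
 [0.0747 0.1056 0.1046]]
corners [[-0.0872  0.2199  0.018 ]
 [ 0.0903  0.2202  0.018 ]]
fence [[0.051  0.2151 0.034 ]
 [0.0519 0.144  0.034 ]
 [0.0743 0.2151 0.034 ]]
```

send_rows(plan=[{"linear": [0.1,0.5,0.05],"roll": 0},{"linear": [0,0.7,0],"roll": 0},{"linear": [0,0.7,0],"roll": 0},{"linear": [0,0.5,0],"roll": 0},{"linear": [0,0,0],"roll": 0}])

```text
t: 5.38
tcp_pos: [0.6036, 0.1288, 0.1036]
tool_rot: [0.529, -0.47, 0.469, -0.528]
force: [-0.5, -0.2, 0.3]
finger_gap: 0.353
```

```bash
python3 - <<'E'
from h import *
j=np.load("jig.npy"); p=jigpt(j,[.0685,.146,.0936])[0]; go(p,j[2]); manip.snapshot("wrist");im=manip.snapshot("wrist");go(p,j[2]);cv2.imwrite("pics/w3.png",im)
E
```

```text
tcp [0.6036 0.1288 0.1036] F [-0.51 -0.22  0.28] units [-0.004  0.333 -0.052] az 6.76 gap 0.353
roll units 0.021
tcp [0.6047 0.1288 0.1049] F [ 0.56 -0.01 -0.15] units [-0.008  0.377 -0.091] az 6.76 gap 0.352
roll units 0.021
```

View pics/w3.png

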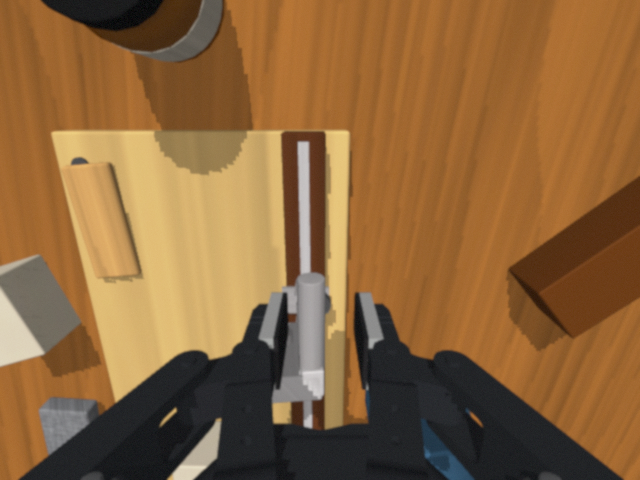

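```bash
python3 - <<'E'
from h import *
s=manip.sense(); w=cam("wrist",s); j=np.load("jig.npy")
W=ray(w,[[310.5,275],[312,330],[313,368]],.1046+.004); print(tojig(j,W).round(4)); print(tojig(j,s["tcp_pos"]))
E
```

```text
[[0.0689 0.1691 0.1086]
 [0.0693 0.1432 0.1086]
 [0.0697 0.1235 0.1086]]
[[0.0712061  0.14575853 0.10492324]]
```

send_rows(plan=[{"linear": [0,0.2,-0.07],"roll": 0},{"linear": [0,0.17,0],"roll": 0},{"linear": [0,0,0],"roll": 0},{"linear": [0,0,0],"roll": 0},{"linear": [0,0,0],"roll": 0}])

```text
t: 6.1
tcp_pos: [0.6022, 0.1284, 0.0933]
tool_rot: [-0.528, 0.47, -0.47, 0.529]
force: [-0.5, 0.0, 0.2]
finger_gap: 0.349
```

send_rows(plan=[{"linear": [0,0,0],"roll": 0},{"linear": [0,0,0],"roll": 0},{"linear": [0,0,0],"roll": 0},{"linear": [0,0,0],"roll": 0},{"linear": [0,0,0],"roll": 0}], claw=6, force=20)

```text
t: 6.72
tcp_pos: [0.6019, 0.1284, 0.0933]
tool_rot: [0.529, -0.47, 0.47, -0.528]
force: [-1.0, -0.2, 2.5]
finger_gap: 0.128
```

```bash
python3 - <<'E'
from h import *
j=np.load("jig.npy"); s=manip.sense(); p=s["tcp_pos"]; go(p,j[2]); print(tojig(j,p))
im=manip.snapshot("wrist");cv2.imwrite("pics/w4.png",im)
E
```

```text
tcp [0.6019 0.1284 0.0933] F [-0.95 -0.18  2.5 ] units [0. 0. 0.] az 6.75 gap 0.128
roll units 0.019
[[0.06835092 0.14570848 0.09332846]]
```

View pics/w4.png

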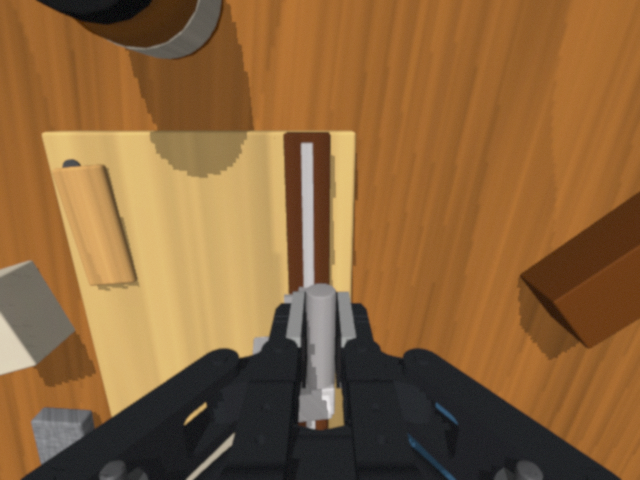

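```bash
python3 - <<'E'
import numpy as np
a=np.linspace(1.678,0,16); x=-55*np.cos(a); z=55*np.sin(a)
for i in range(15): print(round(a[i+1],3),"ty",round(-(z[i+1]-z[i])/30,3),"tz",round((x[i+1]-x[i])/30,3))
E
```

```text
1.566 ty -0.011 tz -0.205
1.454 ty 0.012 tz -0.205
1.342 ty 0.035 tz -0.202
1.231 ty 0.058 tz -0.197
1.119 ty 0.079 tz -0.189
1.007 ty 0.1 tz -0.179
0.895 ty 0.119 tz -0.167
0.783 ty 0.137 tz -0.153
0.671 ty 0.153 tz -0.136
0.559 ty 0.167 tz -0.118
0.447 ty 0.18 tz -0.099
0.336 ty 0.189 tz -0.078
0.224 ty 0.197 tz -0.057
0.112 ty 0.202 tz -0.034
0.0 ty 0.205 tz -0.011
```

send_rows(plan=[{"linear": [0,-0.01,-0.205],"roll": 0},{"linear": [0,0.01,-0.205],"roll": 0},{"linear": [0,0.035,-0.2],"roll": 0},{"linear": [0,0.06,-0.2],"roll": 0},{"linear": [0,0.08,-0.19],"roll": 0}])

```text
t: 7.4
tcp_pos: [0.5721, 0.1248, 0.088]
tool_rot: [-0.528, 0.469, -0.47, 0.529]
force: [3.0, 1.3, 4.0]
finger_gap: 0.132
```

send_rows(plan=[{"linear": [0,0.1,-0.18],"roll": 0},{"linear": [0,0.12,-0.165],"roll": 0},{"linear": [0,0.135,-0.155],"roll": 0},{"linear": [0,0.155,-0.135],"roll": 0},{"linear": [0,0.165,-0.12],"roll": 0}])

```text
t: 8.02
tcp_pos: [0.5496, 0.1221, 0.0674]
tool_rot: [-0.529, 0.47, -0.47, 0.529]
force: [4.1, 0.5, 2.8]
finger_gap: 0.132
```

```bash
python3 - <<'E'
from h import *
j=np.load("jig.npy"); s=manip.sense(); p=s["tcp_pos"]; go(p,j[2]); print(tojig(j,p), s["t"])
print([.0625-.055*np.cos(.559), .05+.055*np.sin(.559)-.0114])
E
```

```text
tcp [0.5496 0.1221 0.0674] F [4.05 0.55 2.83] units [0. 0. 0.] az 6.76 gap 0.132
roll units 0.019
[[0.01572754 0.14549477 0.06735176]] 8.025
[np.float64(0.01587177695775928), np.float64(0.06776862725469013)]
```

send_rows(plan=[{"linear": [0,0.18,-0.1],"roll": 0},{"linear": [0,0.19,-0.08],"roll": 0},{"linear": [0,0.195,-0.055],"roll": 0},{"linear": [0,0.2,-0.035],"roll": 0},{"linear": [0,0.2,-0.01],"roll": 0}])

```text
t: 8.65
tcp_pos: [0.5401, 0.1211, 0.0382]
tool_rot: [0.529, -0.47, 0.469, -0.528]
force: [-0.4, -1.6, 3.4]
finger_gap: 0.131
```

send_rows(plan=[{"linear": [0,0.02,0],"roll": 0},{"linear": [0,0,0],"roll": 0},{"linear": [0,0,0],"roll": 0},{"linear": [0,0,0],"roll": 0},{"linear": [0,0,0],"roll": 0}])

```text
t: 9.28
tcp_pos: [0.5402, 0.1211, 0.0378]
tool_rot: [0.529, -0.47, 0.469, -0.528]
force: [-2.5, -3.1, -1.3]
finger_gap: 0.132
```

```bash
python3 - <<'E'
from h import *
j=np.load("jig.npy"); s=manip.sense(); p=s["tcp_pos"]; go(p,j[2]); print(tojig(j,p), s["t"])
E
```

```text
tcp [0.5402 0.1211 0.0378] F [-2.5  -3.08 -1.31] units [0. 0. 0.] az 6.76 gap 0.132
roll units 0.02
[[0.00622594 0.14557432 0.03783824]] 9.275
```

send_rows(plan=[{"linear": [0,0.03,0],"roll": 0},{"linear": [0,0.03,0],"roll": 0},{"linear": [0,0,0],"roll": 0},{"linear": [0,0,0],"roll": 0},{"linear": [0,0,0],"roll": 0}])

```text
t: 9.9
tcp_pos: [0.5401, 0.1211, 0.0365]
tool_rot: [0.529, -0.47, 0.469, -0.528]
force: [-2.9, -3.6, 2.6]
finger_gap: 0.132
```

send_rows(plan=[{"linear": [0,0.03,0],"roll": 0},{"linear": [0,0.03,0],"roll": 0},{"linear": [0,0,0],"roll": 0},{"linear": [0,0,0],"roll": 0},{"linear": [0,0,0],"roll": 0}])

```text
t: 10.52
tcp_pos: [0.54, 0.1211, 0.0347]
tool_rot: [0.529, -0.47, 0.469, -0.528]
force: [-3.9, -4.1, 2.7]
finger_gap: 0.131
```

send_rows(plan=[{"linear": [0,0.03,0],"roll": 0},{"linear": [0,0.03,0],"roll": 0},{"linear": [0,0,0],"roll": 0},{"linear": [0,0,0],"roll": 0},{"linear": [0,0,0],"roll": 0}])

```text
t: 11.15
tcp_pos: [0.54, 0.1211, 0.0329]
tool_rot: [0.529, -0.47, 0.469, -0.528]
force: [-2.5, -4.5, 2.4]
finger_gap: 0.132
```

```bash
python3 - <<'E'
from h import *
im=manip.snapshot("side");cv2.imwrite("pics/s5.png",cv2.resize(im[150:300,200:380],None,fx=4,fy=4,interpolation=cv2.INTER_CUBIC))
im=manip.snapshot("wrist");cv2.imwrite("pics/w5.png",im); go([0,0,0])
E
```

```text
tcp [0.54   0.1211 0.0328] F [-3.99 -3.34  2.06] units [  1.889   1.148 -18.346] az 6.77 gap 0.138
```

View pics/s5.png

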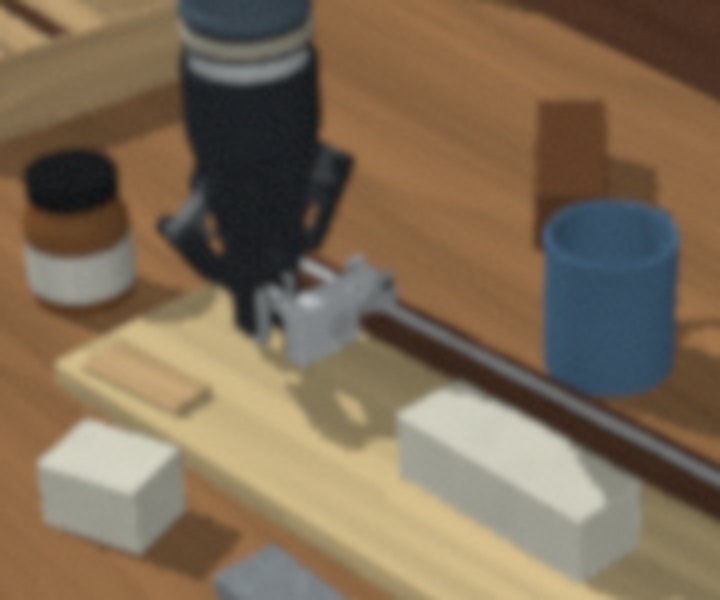

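View pics/w5.png

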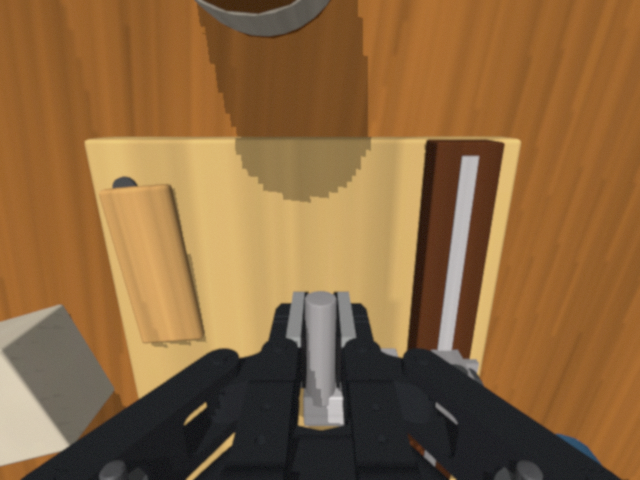

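send_rows(plan=[{"linear": [0,0,0],"roll": 0},{"linear": [0,0,0],"roll": 0},{"linear": [0,0,0],"roll": 0},{"linear": [0,-0.5,0],"roll": 0},{"linear": [0,-0.7,0],"roll": 0}], claw=30)

```text
t: 11.88
tcp_pos: [0.5412, 0.1214, 0.0694]
tool_rot: [0.529, -0.47, 0.469, -0.528]
force: [0.5, -0.8, -0.3]
finger_gap: 0.347
```

send_rows(plan=[{"linear": [0,-0.3,0],"roll": 0},{"linear": [0,0,0],"roll": 0},{"linear": [0,0,0],"roll": 0},{"linear": [0,0,0],"roll": 0},{"linear": [0,0,0],"roll": 0}], claw=0)

```text
t: 12.5
tcp_pos: [0.5411, 0.1212, 0.0773]
tool_rot: [0.529, -0.47, 0.469, -0.528]
force: [0.7, -0.2, -0.3]
finger_gap: -0.0
```

```bash
python3 - <<'E'
from h import *
im=manip.snapshot("side");cv2.imwrite("pics/s6.png",cv2.resize(im[150:300,200:380],None,fx=4,fy=4,interpolation=cv2.INTER_CUBIC))
s=manip.sense();print(tojig(np.load("jig.npy"),s["tcp_pos"]));im=manip.snapshot("wrist");cv2.imwrite("pics/w6.png",im); go([0,0,0])
E
```

```text
[[0.00722084 0.1455942  0.07730461]]
tcp [0.5412 0.1212 0.0774] F [ 0.21  0.7  -0.44] units [  1.894   2.592 -18.389] az 6.75 gap 0.0
```

View pics/s6.png

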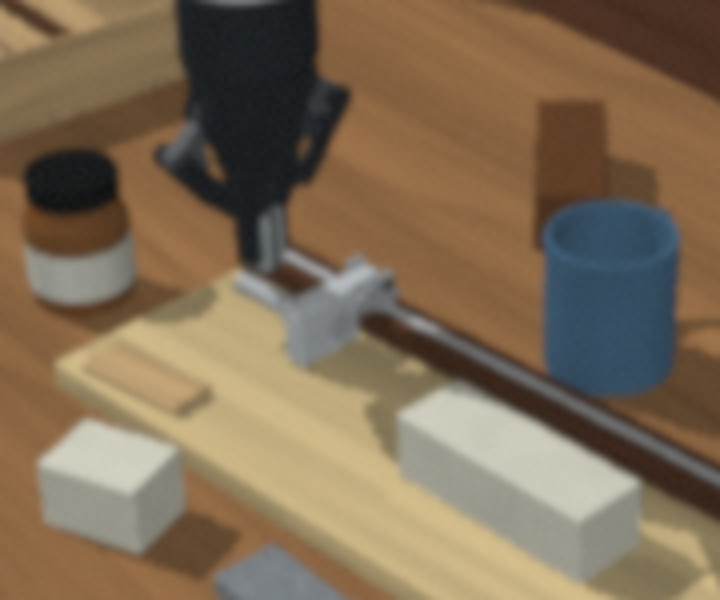

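View pics/w6.png

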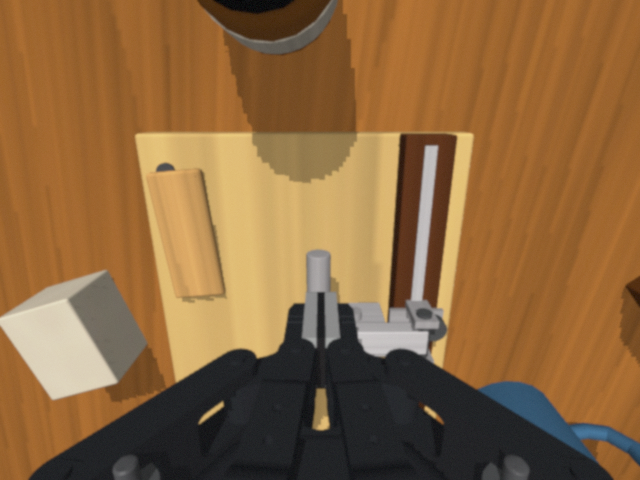

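send_rows(plan=[{"linear": [0,0.2,0],"roll": 0},{"linear": [0,0.15,0],"roll": 0},{"linear": [0,0.05,0],"roll": 0},{"linear": [0,0.02,0],"roll": 0},{"linear": [0,0,0],"roll": 0}])

```text
t: 13.22
tcp_pos: [0.5415, 0.1213, 0.0652]
tool_rot: [-0.529, 0.47, -0.47, 0.529]
force: [-0.5, 0.4, -0.4]
finger_gap: 0.001
```

send_rows(plan=[{"linear": [0,0.02,0],"roll": 0},{"linear": [0,0.02,0],"roll": 0},{"linear": [0,0,0],"roll": 0},{"linear": [0,0,0],"roll": 0},{"linear": [0,0,0],"roll": 0}])

```text
t: 13.85
tcp_pos: [0.5415, 0.1213, 0.0641]
tool_rot: [-0.529, 0.47, -0.47, 0.529]
force: [0.9, 0.4, 1.8]
finger_gap: 0.0
```

send_rows(plan=[{"linear": [0,0.02,0],"roll": 0},{"linear": [0,0,0],"roll": 0},{"linear": [0,0.02,0],"roll": 0},{"linear": [0,0,0],"roll": 0},{"linear": [0,0,0],"roll": 0}])

```text
t: 14.48
tcp_pos: [0.5415, 0.1213, 0.0637]
tool_rot: [-0.528, 0.469, -0.47, 0.529]
force: [-1.4, -0.6, 8.1]
finger_gap: -0.001
```

send_rows(plan=[{"linear": [0,0.02,0],"roll": 0},{"linear": [0,0,0],"roll": 0},{"linear": [0,0.02,0],"roll": 0},{"linear": [0,0,0],"roll": 0},{"linear": [0,0,0],"roll": 0}])

```text
t: 15.1
tcp_pos: [0.5416, 0.1213, 0.0636]
tool_rot: [-0.528, 0.469, -0.47, 0.529]
force: [-2.1, -0.4, 14.4]
finger_gap: 0.001
```

send_rows(plan=[{"linear": [0,-1,0],"roll": 0},{"linear": [0,-1,0],"roll": 0},{"linear": [0.8,-1,-0.4],"roll": 0},{"linear": [0.9,0,-0.4],"roll": 0},{"linear": [0.9,0,-0.4],"roll": 0}])

```text
t: 15.72
tcp_pos: [0.5147, 0.0389, 0.152]
tool_rot: [-0.529, 0.469, -0.47, 0.529]
force: [-0.4, -1.0, -0.2]
finger_gap: 0.002
```

send_rows(plan=[{"linear": [0.9,0,-0.4],"roll": 0},{"linear": [0.9,0,-0.4],"roll": 0},{"linear": [0.9,0,-0.4],"roll": 0},{"linear": [0.9,0,-0.3],"roll": 0},{"linear": [0.85,0,0],"roll": 0}])

```text
t: 16.35
tcp_pos: [0.4849, -0.099, 0.1513]
tool_rot: [0.529, -0.47, 0.469, -0.528]
force: [1.0, -0.5, -0.5]
finger_gap: -0.001
```

send_rows(plan=[{"linear": [0,0,0],"roll": -1},{"linear": [0,0,0],"roll": -1},{"linear": [0,0,0],"roll": -1},{"linear": [0,0,0],"roll": -1},{"linear": [0,0,0],"roll": -1}], claw=60)

```text
t: 16.98
tcp_pos: [0.4856, -0.0982, 0.1514]
tool_rot: [0.633, -0.316, 0.316, -0.633]
force: [0.0, 0.0, 0.9]
finger_gap: 0.702
```

send_rows(plan=[{"linear": [0,0,0],"roll": -1},{"linear": [0,0,0],"roll": -1},{"linear": [0,0,0],"roll": -1},{"linear": [0,0,0],"roll": -1},{"linear": [0,0,0],"roll": -1}])

```text
t: 17.6
tcp_pos: [0.4856, -0.0982, 0.1514]
tool_rot: [-0.693, 0.141, -0.141, 0.693]
force: [-0.1, -0.1, -1.0]
finger_gap: 0.706
```

send_rows(plan=[{"linear": [0,0,0],"roll": -1},{"linear": [0,0,0],"roll": -1},{"linear": [0,0,0],"roll": -1},{"linear": [0,0,0],"roll": -1},{"linear": [0,0,0],"roll": -1}])

```text
t: 18.23
tcp_pos: [0.4857, -0.0982, 0.1513]
tool_rot: [-0.706, -0.043, 0.043, 0.706]
force: [0.1, 0.2, -0.3]
finger_gap: 0.702
```

```bash
python3 - <<'E'
from h import *
s=manip.sense();j=np.load("jig.npy");print(s["t"],tojig(j,s["tcp_pos"]));im=manip.snapshot("wrist");cv2.imwrite("pics/w7.png",im);np.savez("w7.npz",tcp_pos=s["tcp_pos"],tool_rot=s["tool_rot"]); go(jigpt(j,[-.072,-.066,.03])[0],j[2]+np.pi/2)
E
```

```text
18.225 [[-0.0732519  -0.06600231  0.15134758]]
tcp [ 0.4857 -0.0982  0.1514] F [-1.17 -0.76  0.09] units [ 0.043  4.046 -0.   ] az 97.07 gap 0.703
roll units 0.072
```

View pics/w7.png

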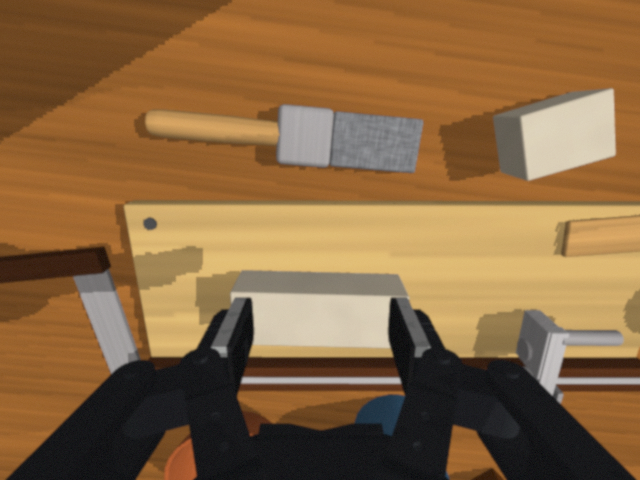

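```bash
python3 - <<'E'
from h import *
s=dict(np.load("w7.npz")); w=cam("wrist",s); j=np.load("jig.npy")
print(tojig(j,ray(w,[[241,271],[401,274]],.018)).round(4)); print(tojig(j,ray(w,[[232,296],[252,346],[392,347]],.058)).round(4))
print("board",tojig(j,ray(w,[[125,203],[640,202]],.018)).round(4),"fence",tojig(j,ray(w,[[260,362],[500,360]],.034)).round(4))
print("foot/screw",tojig(j,ray(w,[[527,330],[543,312],[548,395],[563,345]],.04)).round(4))
E
```

```text
[[-0.0327 -0.131   0.018 ]
 [-0.0306  0.0011  0.018 ]]
[[-0.0314 -0.129   0.058 ]
 [ 0.0112 -0.1171  0.058 ]
 [ 0.0115 -0.0109  0.058 ]]
board [[-0.0897 -0.2165  0.018 ]
 [-0.0925  0.1803  0.018 ]] fence [[ 0.045  -0.1167  0.034 ]
 [ 0.0418  0.0877  0.034 ]]
foot/screw [[ 0.008   0.1008  0.04  ]
 [-0.0086  0.1102  0.04  ]
 [ 0.0733  0.1317  0.04  ]
 [ 0.0221  0.133   0.04  ]]
```

send_rows(plan=[{"linear": [0,0.9,0],"roll": 0.07},{"linear": [0,0.9,0],"roll": 0},{"linear": [0,0.9,0],"roll": 0},{"linear": [0,0.9,0],"roll": 0},{"linear": [0,0.4,0],"roll": 0}])

```text
t: 18.9
tcp_pos: [0.4851, -0.098, 0.0302]
tool_rot: [-0.706, -0.038, 0.039, 0.706]
force: [-0.0, 0.3, -0.4]
finger_gap: 0.703
```

send_rows(plan=[{"linear": [0.25,0,0],"roll": 0},{"linear": [0.25,0,0],"roll": 0},{"linear": [0.2,0,0],"roll": 0},{"linear": [0.1,0,0],"roll": 0},{"linear": [0.1,0,0],"roll": 0}])

```text
t: 19.52
tcp_pos: [0.5127, -0.0952, 0.0319]
tool_rot: [0.706, 0.039, -0.039, -0.706]
force: [-1.7, -0.7, 0.8]
finger_gap: 0.705
```

```bash
python3 - <<'E'
from h import *
s=manip.sense();j=np.load("jig.npy");print(s["t"],s["force"],tojig(j,s["tcp_pos"]));im=manip.snapshot("wrist");cv2.imwrite("pics/w8.png",im); go(jigpt(j,[-.072,-.066,.03])[0],j[2]+np.pi/2)
im=manip.snapshot("side");cv2.imwrite("pics/s8.png",cv2.resize(im[180:350,230:430],None,fx=4,fy=3.5,interpolation=cv2.INTER_CUBIC))
E
```

```text
19.525 [-1.65101532 -0.74961865  0.84219316] [[-0.04605785 -0.06614039  0.0319193 ]]
tcp [ 0.5129 -0.0952  0.0318] F [-0.02  0.12 -0.55] units [-0.87   0.061  0.001] az 96.34 gap 0.705
roll units -0.05
```

View pics/w8.png

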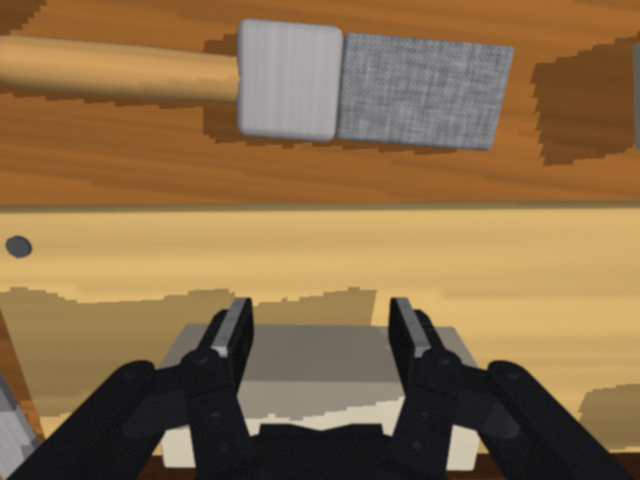

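View pics/s8.png

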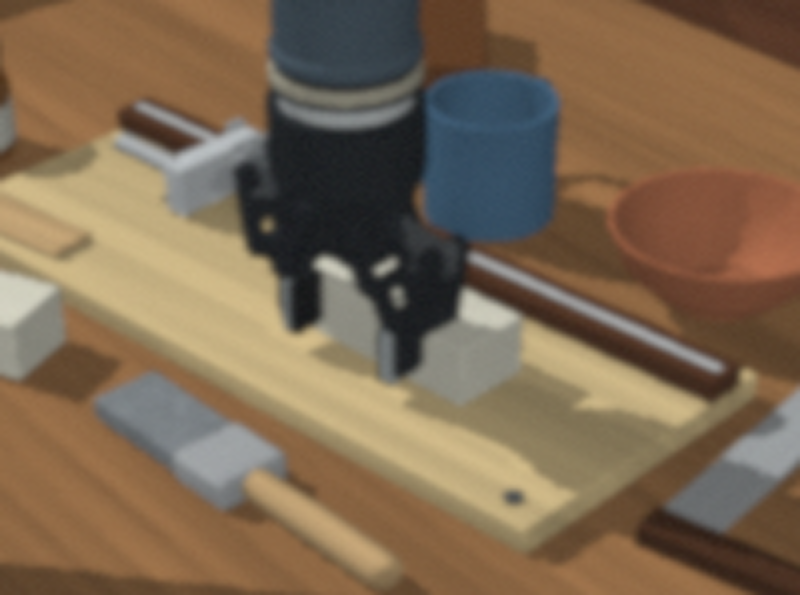

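send_rows(plan=[{"linear": [0.1,0.05,0],"roll": 0},{"linear": [0.1,0.05,0],"roll": 0},{"linear": [0.1,0.02,0],"roll": 0},{"linear": [0.1,0,0],"roll": 0},{"linear": [0.1,0,0],"roll": 0}])

```text
t: 20.25
tcp_pos: [0.5282, -0.0937, 0.0278]
tool_rot: [0.706, 0.039, -0.039, -0.706]
force: [-0.7, -0.2, -1.5]
finger_gap: 0.7
```

send_rows(plan=[{"linear": [0.1,0,0],"roll": 0},{"linear": [0.1,0,0],"roll": 0},{"linear": [0.1,0,0],"roll": 0},{"linear": [0.1,0,0],"roll": 0},{"linear": [0.1,0,0],"roll": 0}])

```text
t: 20.88
tcp_pos: [0.5427, -0.092, 0.028]
tool_rot: [-0.706, -0.039, 0.039, 0.706]
force: [-0.7, -0.6, -1.0]
finger_gap: 0.701
```

```bash
python3 - <<'E'
from h import *
s=manip.sense();j=np.load("jig.npy");print(s["t"],s["force"],tojig(j,s["tcp_pos"]));go(jigpt(j,[-.006,-.066,.028])[0],j[2]+np.pi/2)
im=manip.snapshot("side");cv2.imwrite("pics/s9.png",cv2.resize(im[180:350,230:430],None,fx=4,fy=3.5,interpolation=cv2.INTER_CUBIC))
im=manip.snapshot("wrist");cv2.imwrite("pics/w9.png",im)
E
```

```text
20.875 [-0.71224242 -0.57874787 -0.98554585] [[-0.01592113 -0.06637027  0.02796774]]
tcp [ 0.5427 -0.092   0.028 ] F [-0.71 -0.58 -0.99] units [ 0.331 -0.001  0.014] az 96.33 gap 0.701
roll units -0.052
```

View pics/s9.png

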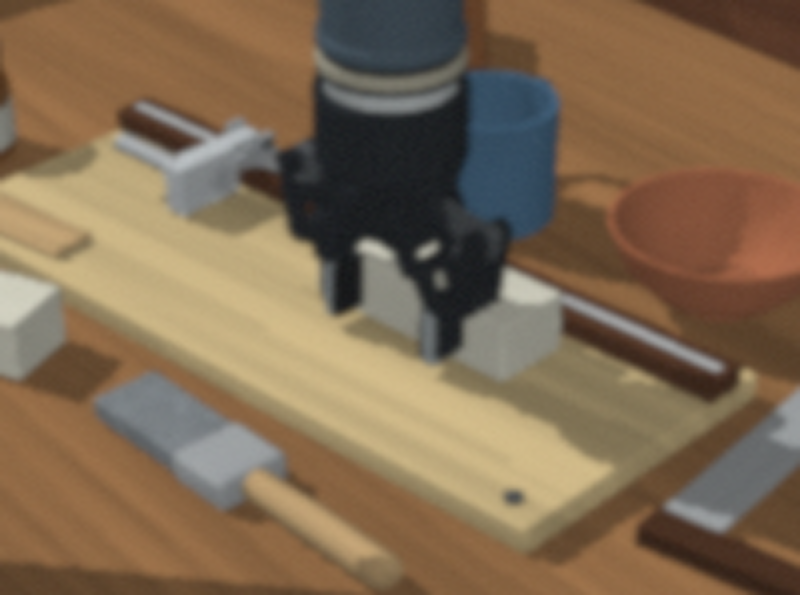

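View pics/w9.png

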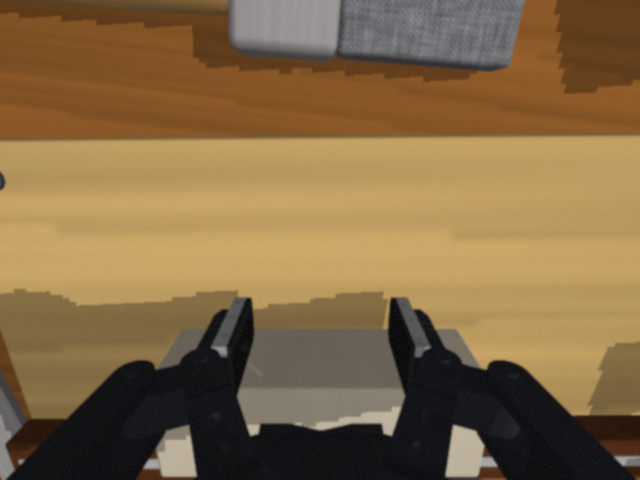

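send_rows(plan=[{"linear": [0.05,0,0],"roll": -0.05},{"linear": [0.05,0,0],"roll": 0},{"linear": [0.03,0,0],"roll": 0},{"linear": [0.03,0,0],"roll": 0},{"linear": [0,0,0],"roll": 0}])

```text
t: 21.6
tcp_pos: [0.5471, -0.0913, 0.028]
tool_rot: [-0.706, -0.041, 0.041, 0.706]
force: [-2.9, -0.0, 1.4]
finger_gap: 0.707
```

send_rows(plan=[{"linear": [0.03,0,0],"roll": 0},{"linear": [0.03,0,0],"roll": 0},{"linear": [0,0,0],"roll": 0},{"linear": [0.03,0,0],"roll": 0},{"linear": [0,0,0],"roll": 0}])

```text
t: 22.22
tcp_pos: [0.5502, -0.0911, 0.0279]
tool_rot: [0.706, 0.041, -0.041, -0.706]
force: [-2.6, -0.0, 1.1]
finger_gap: 0.703
```

send_rows(plan=[{"linear": [0.03,0,0],"roll": 0},{"linear": [0,0,0],"roll": 0},{"linear": [0.02,0,0],"roll": 0},{"linear": [0,0,0],"roll": 0},{"linear": [0,0,0],"roll": 0}])

```text
t: 22.85
tcp_pos: [0.5516, -0.091, 0.0279]
tool_rot: [0.706, 0.041, -0.041, -0.706]
force: [-1.7, -0.4, 0.1]
finger_gap: 0.703
```

send_rows(plan=[{"linear": [0.02,0,0],"roll": 0},{"linear": [0,0,0],"roll": 0},{"linear": [0.02,0,0],"roll": 0},{"linear": [0,0,0],"roll": 0},{"linear": [0,0,0],"roll": 0}])

```text
t: 23.48
tcp_pos: [0.5516, -0.091, 0.0279]
tool_rot: [-0.706, -0.04, 0.042, 0.706]
force: [-5.1, -2.3, 2.1]
finger_gap: 0.708
```

send_rows(plan=[{"linear": [-0.2,0,0],"roll": 0},{"linear": [-0.4,0,0],"roll": 0},{"linear": [-0.4,0,0],"roll": 0},{"linear": [0,-0.7,0],"roll": 0},{"linear": [0,-1,0],"roll": 0}], claw=60)

```text
t: 24.1
tcp_pos: [0.5213, -0.0941, 0.0787]
tool_rot: [-0.705, -0.04, 0.042, 0.706]
force: [0.9, 0.5, 0.1]
finger_gap: 0.705
```

send_rows(plan=[{"linear": [0,-1,0],"roll": 0},{"linear": [0,-0.6,0],"roll": 0},{"linear": [0,0,-0.9],"roll": 0},{"linear": [0,0,-0.9],"roll": 0},{"linear": [0,0,-0.9],"roll": 0}], claw=0)

```text
t: 24.72
tcp_pos: [0.5316, -0.1753, 0.127]
tool_rot: [-0.706, -0.041, 0.041, 0.706]
force: [0.7, -0.1, -0.9]
finger_gap: 0.001
```

```bash
python3 - <<'E'
from h import *
s=manip.sense();j=np.load("jig.npy");print(s["t"],s["force"],tojig(j,s["tcp_pos"]));go(jigpt(j,[.0275,-.17,.03])[0],j[2]+np.pi/2)
im=manip.snapshot("wrist");cv2.imwrite("pics/w10.png",im);np.savez("w10.npz",tcp_pos=s["tcp_pos"],tool_rot=s["tool_rot"])
im=manip.snapshot("top");cv2.imwrite("pics/t10.png",cv2.resize(im[170:300,210:450],None,fx=3.3,fy=3.3,interpolation=cv2.INTER_CUBIC))
E
```

```text
24.725 [ 0.73152715 -0.07422619 -0.87720406] [[-0.03654645 -0.14791187  0.12700848]]
tcp [ 0.5316 -0.1753  0.127 ] F [ 0.73 -0.07 -0.88] units [ 2.134  3.234 -0.736] az 96.63 gap 0.001
roll units -0.002
```

View pics/w10.png

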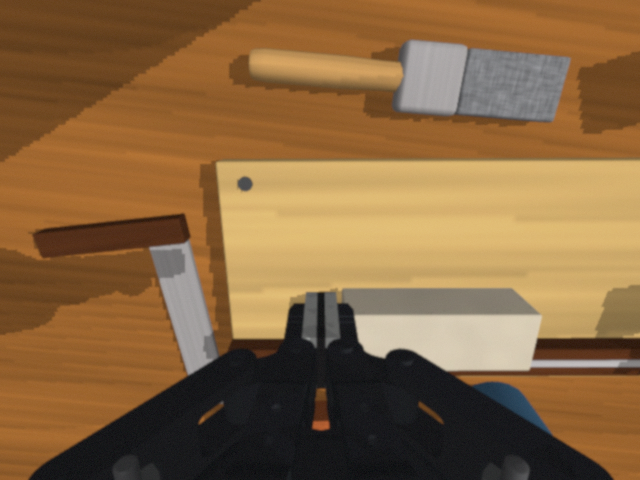

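View pics/t10.png

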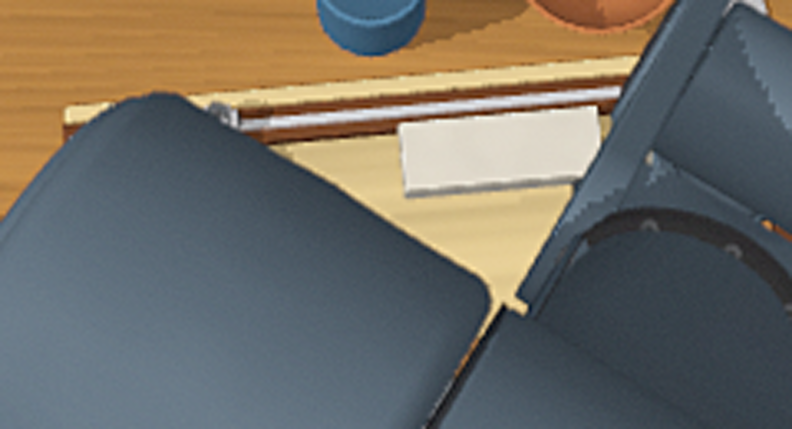

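send_rows(plan=[{"linear": [0.4,0,-0.1],"roll": 0},{"linear": [0.8,0,-0.1],"roll": 0},{"linear": [0.8,0,-0.1],"roll": 0},{"linear": [0.1,0,-0.1],"roll": 1},{"linear": [0,0,0],"roll": 1}])

```text
t: 25.45
tcp_pos: [0.597, -0.178, 0.1267]
tool_rot: [-0.706, 0.034, -0.034, 0.706]
force: [-0.2, -0.6, -0.0]
finger_gap: 0.002
```

send_rows(plan=[{"linear": [0,0,0],"roll": 1},{"linear": [0,0,0],"roll": 1},{"linear": [0,0,0],"roll": 1},{"linear": [0,0,0],"roll": 1},{"linear": [0,0,0],"roll": 1}])

```text
t: 26.08
tcp_pos: [0.5964, -0.1778, 0.1268]
tool_rot: [-0.673, 0.216, -0.215, 0.674]
force: [-0.7, -0.4, -0.4]
finger_gap: 0.001
```

send_rows(plan=[{"linear": [0,0,0],"roll": 1},{"linear": [0,0,0],"roll": 1},{"linear": [0,0,0],"roll": 1},{"linear": [0,0,0],"roll": 1},{"linear": [0,0,0],"roll": 1}])

```text
t: 26.7
tcp_pos: [0.5964, -0.1778, 0.1268]
tool_rot: [-0.595, 0.383, -0.382, 0.595]
force: [0.4, 0.2, -0.2]
finger_gap: 0.001
```

send_rows(plan=[{"linear": [0,0,0],"roll": 1},{"linear": [0,0,0],"roll": 1},{"linear": [0,0,0],"roll": 1},{"linear": [0,0,0],"roll": 0},{"linear": [0,0,0],"roll": 0}])

```text
t: 27.32
tcp_pos: [0.5963, -0.1786, 0.1269]
tool_rot: [-0.529, 0.47, -0.47, 0.529]
force: [0.7, -0.4, -0.0]
finger_gap: -0.006
```

```bash
python3 - <<'E'
from h import *
s=manip.sense();j=np.load("jig.npy");print(s["t"],s["force"],tojig(j,s["tcp_pos"]));go(jigpt(j,[.026,-.162,.032])[0],j[2])
im=manip.snapshot("wrist");cv2.imwrite("pics/w11.png",im);np.savez("w11.npz",tcp_pos=s["tcp_pos"],tool_rot=s["tool_rot"])
E
```

```text
27.325 [ 0.7041569  -0.38902906 -0.0135737 ] [[ 0.02732881 -0.15861549  0.12686032]]
tcp [ 0.5963 -0.1786  0.1269] F [ 0.7  -0.39 -0.01] units [ 0.114  3.162 -0.044] az 6.77 gap -0.006
roll units 0.021
```

View pics/w11.png

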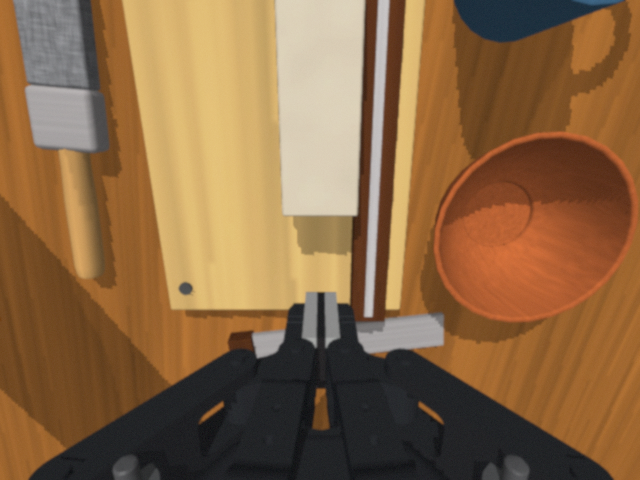

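```bash
python3 - <<'E'
from h import *
s=dict(np.load("w11.npz")); w=cam("wrist",s); j=np.load("jig.npy")
print(tojig(j,ray(w,[[283,215],[357,215],[278,80]],.058)).round(4))
print(tojig(j,ray(w,[[353,250],[360,120]],.034)).round(4))
E
```

```text
[[ 0.0069 -0.1306  0.058 ]
 [ 0.0507 -0.1305  0.058 ]
 [ 0.0066 -0.0572  0.058 ]]
[[ 0.0514 -0.1621  0.034 ]
 [ 0.0529 -0.0775  0.034 ]]
```

send_rows(plan=[{"linear": [0.05,0.7,0],"roll": 0},{"linear": [0,0.8,0],"roll": 0},{"linear": [0,0.8,0],"roll": 0},{"linear": [0,0.65,0],"roll": 0},{"linear": [0,0.2,0],"roll": 0}])

```text
t: 28.0
tcp_pos: [0.5956, -0.1805, 0.0311]
tool_rot: [0.528, -0.471, 0.469, -0.528]
force: [-0.5, -0.1, -0.1]
finger_gap: 0.001
```

send_rows(plan=[{"linear": [-0.2,0,0],"roll": 0},{"linear": [-0.2,0,0],"roll": 0},{"linear": [-0.1,0,0],"roll": 0},{"linear": [-0.1,0,0],"roll": 0},{"linear": [-0.1,0,0],"roll": 0}])

```text
t: 28.62
tcp_pos: [0.5946, -0.1607, 0.0331]
tool_rot: [0.528, -0.469, 0.471, -0.528]
force: [-0.9, -3.6, 1.5]
finger_gap: -0.001
```

```bash
python3 - <<'E'
from h import *
s=manip.sense();j=np.load("jig.npy");print(s["t"],s["force"],tojig(j,s["tcp_pos"]));go(jigpt(j,[.0275,-.162,.032])[0],j[2])
im=manip.snapshot("wrist");cv2.imwrite("pics/w12.png",im);np.savez("w12.npz",tcp_pos=s["tcp_pos"],tool_rot=s["tool_rot"])
im=manip.snapshot("side");cv2.imwrite("pics/s12.png",cv2.resize(im[180:350,230:430],None,fx=4,fy=3.5,interpolation=cv2.INTER_CUBIC))
E
```

```text
28.625 [-0.85882259 -3.55700646  1.47749048] [[ 0.02771557 -0.14069545  0.03312549]]
tcp [ 0.5946 -0.1607  0.0331] F [-0.86 -3.56  1.48] units [ 0.71   0.039 -0.008] az 6.66 gap -0.001
roll units 0.004
```

View pics/w12.png

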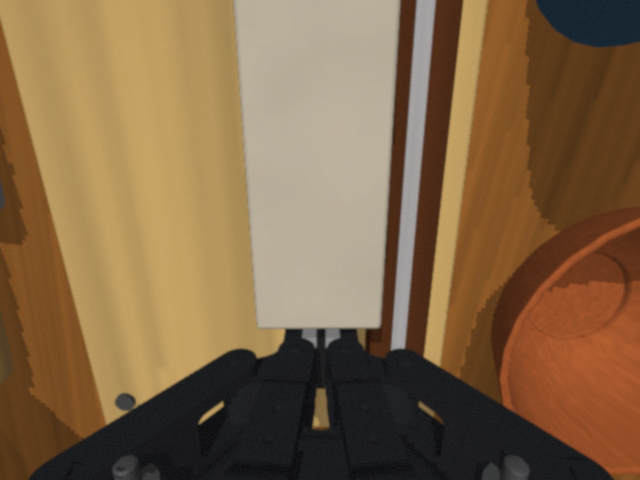

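View pics/s12.png

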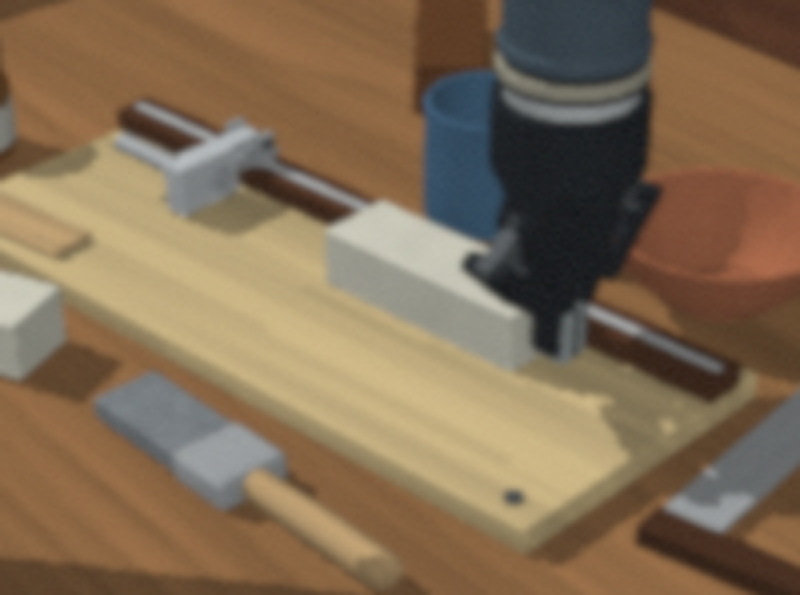

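```bash
python3 - <<'E'
from h import *
j=np.load("jig.npy"); t=cam("top")
print(tojig(j,ray(t,[[322,161],[322,184],[305,165],[340,165]],.085)).round(3))
E
```

```text
[[ 0.144  0.006  0.085]
 [ 0.094  0.011  0.085]
 [ 0.138  0.043  0.085]
 [ 0.132 -0.031  0.085]]
```

send_rows(plan=[{"linear": [-0.12,0,0],"roll": 0},{"linear": [-0.15,0,0],"roll": 0},{"linear": [-0.15,0,0],"roll": 0},{"linear": [-0.15,0,0],"roll": 0},{"linear": [-0.15,0,0],"roll": 0}])

```text
t: 29.35
tcp_pos: [0.5913, -0.1381, 0.0324]
tool_rot: [-0.528, 0.47, -0.47, 0.528]
force: [0.4, -2.5, 2.2]
finger_gap: -0.002
```

send_rows(plan=[{"linear": [-0.15,0,0],"roll": 0},{"linear": [-0.15,0,0],"roll": 0},{"linear": [-0.15,0,0],"roll": 0},{"linear": [-0.15,0,0],"roll": 0},{"linear": [-0.15,0,0],"roll": 0}])

```text
t: 29.98
tcp_pos: [0.5887, -0.1159, 0.0324]
tool_rot: [0.528, -0.47, 0.47, -0.528]
force: [0.6, -3.0, 1.5]
finger_gap: -0.0
```

send_rows(plan=[{"linear": [-0.15,0,0],"roll": 0},{"linear": [-0.15,0,0],"roll": 0},{"linear": [-0.15,0,0],"roll": 0},{"linear": [-0.15,0,0],"roll": 0},{"linear": [-0.1,0,0],"roll": 0}])

```text
t: 30.6
tcp_pos: [0.5862, -0.095, 0.0324]
tool_rot: [0.528, -0.47, 0.47, -0.528]
force: [0.6, -2.5, 0.9]
finger_gap: 0.002
```

```bash
python3 - <<'E'
from h import *
s=manip.sense();j=np.load("jig.npy");print(s["t"],s["force"],tojig(j,s["tcp_pos"]));go(jigpt(j,[.0275,-.062,.032])[0],j[2])
im=manip.snapshot("wrist");cv2.imwrite("pics/w13.png",im);np.savez("w13.npz",tcp_pos=s["tcp_pos"],tool_rot=s["tool_rot"])
im=manip.snapshot("side");cv2.imwrite("pics/s13.png",cv2.resize(im[190:290,230:380],None,fx=5.2,fy=5.2,interpolation=cv2.INTER_CUBIC))
E
```

```text
30.6 [ 0.58916387 -2.54682334  0.92646789] [[ 0.02701876 -0.07440609  0.03243256]]
tcp [ 0.5862 -0.095   0.0324] F [ 0.59 -2.55  0.93] units [-0.414  0.014  0.016] az 6.64 gap 0.002
roll units 0.0
```

View pics/w13.png

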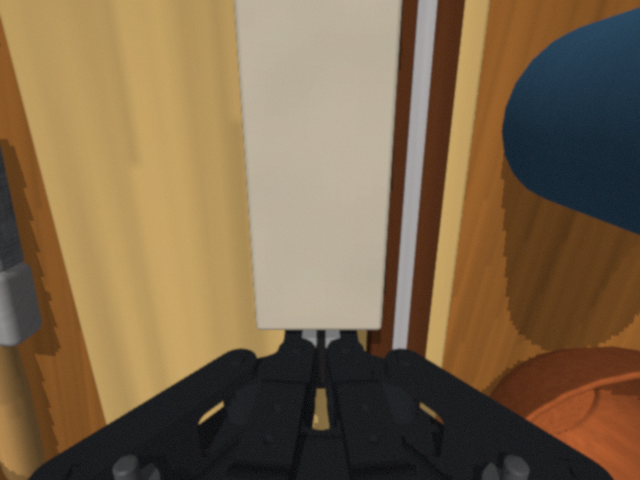

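View pics/s13.png

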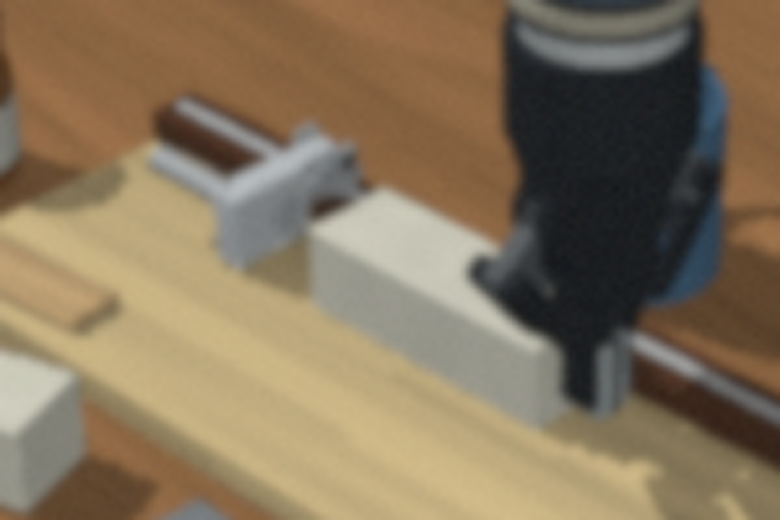

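send_rows(plan=[{"linear": [-0.1,0,0],"roll": 0},{"linear": [-0.1,0,0],"roll": 0},{"linear": [-0.1,0,0],"roll": 0},{"linear": [-0.1,0,0],"roll": 0},{"linear": [-0.08,0,0],"roll": 0}])

```text
t: 31.32
tcp_pos: [0.5844, -0.0807, 0.0323]
tool_rot: [0.528, -0.47, 0.47, -0.528]
force: [0.4, -1.2, -1.3]
finger_gap: 0.001
```

```bash
python3 - <<'E'
from h import *
s=manip.sense();j=np.load("jig.npy");print(s["t"],s["force"],tojig(j,s["tcp_pos"]))
im=manip.snapshot("side");cv2.imwrite("pics/s14.png",cv2.resize(im[190:270,240:340],None,fx=7,fy=7,interpolation=cv2.INTER_CUBIC))
E
```

```text
31.325 [ 0.36304138 -1.18994906 -1.31144766] [[ 0.02687268 -0.05996657  0.03230575]]
```

View pics/s14.png

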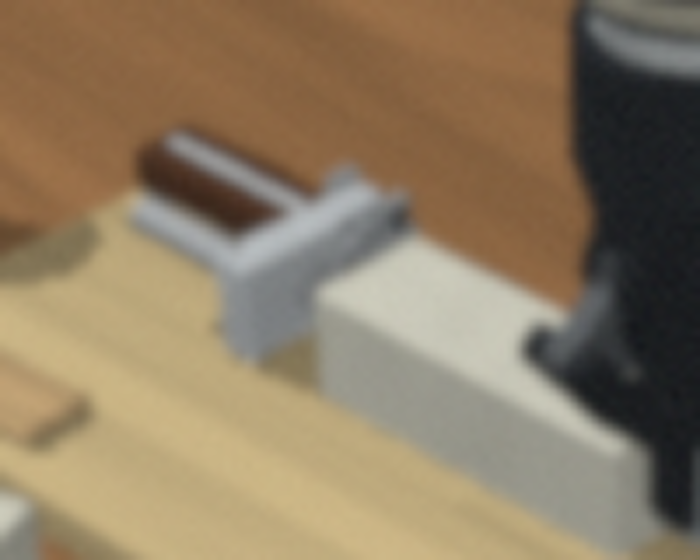

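send_rows(plan=[{"linear": [-0.02,0,0],"roll": 0},{"linear": [-0.02,0,0],"roll": 0},{"linear": [-0.02,0,0],"roll": 0},{"linear": [-0.02,0,0],"roll": 0},{"linear": [-0.02,0,0],"roll": 0}])

```text
t: 32.0
tcp_pos: [0.5843, -0.0781, 0.0325]
tool_rot: [0.528, -0.47, 0.47, -0.528]
force: [-0.4, -0.5, -1.0]
finger_gap: 0.001
```

send_rows(plan=[{"linear": [-0.01,0,0],"roll": 0},{"linear": [-0.01,0,0],"roll": 0},{"linear": [-0.01,0,0],"roll": 0},{"linear": [-0.01,0,0],"roll": 0},{"linear": [-0.01,0,0],"roll": 0}])

```text
t: 32.62
tcp_pos: [0.5842, -0.0766, 0.0325]
tool_rot: [0.528, -0.47, 0.47, -0.528]
force: [-0.6, -1.9, -0.4]
finger_gap: -0.001
```

send_rows(plan=[{"linear": [-0.01,0,0],"roll": 0},{"linear": [-0.01,0,0],"roll": 0},{"linear": [-0.01,0,0],"roll": 0},{"linear": [-0.01,0,0],"roll": 0},{"linear": [-0.01,0,0],"roll": 0}])

```text
t: 33.25
tcp_pos: [0.584, -0.0751, 0.0325]
tool_rot: [0.528, -0.47, 0.47, -0.528]
force: [-0.1, -1.0, 0.3]
finger_gap: -0.006
```

send_rows(plan=[{"linear": [-0.01,0,0],"roll": 0},{"linear": [-0.01,0,0],"roll": 0},{"linear": [-0.01,0,0],"roll": 0},{"linear": [-0.01,0,0],"roll": 0},{"linear": [-0.01,0,0],"roll": 0}])

```text
t: 33.88
tcp_pos: [0.5838, -0.0736, 0.0325]
tool_rot: [-0.528, 0.47, -0.47, 0.528]
force: [1.4, -1.8, -1.1]
finger_gap: 0.002
```

```bash
python3 - <<'E'
from h import *
s=manip.sense();j=np.load("jig.npy");print(s["t"],s["force"],tojig(j,s["tcp_pos"]))
im=manip.snapshot("side");cv2.imwrite("pics/s15.png",cv2.resize(im[205:255,265:325],None,fx=11,fy=11,interpolation=cv2.INTER_CUBIC))
E
```

```text
33.875 [ 1.37031623 -1.81642601 -1.06699213] [[ 0.02710785 -0.05289811  0.0324842 ]]
```

View pics/s15.png

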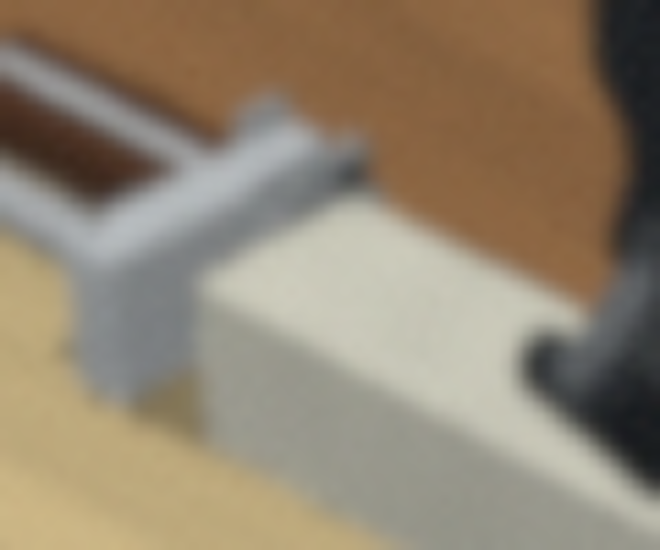

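send_rows(plan=[{"linear": [-0.012,0,0],"roll": 0},{"linear": [-0.012,0,0],"roll": 0},{"linear": [-0.012,0,0],"roll": 0},{"linear": [-0.012,0,0],"roll": 0},{"linear": [-0.012,0,0],"roll": 0}])

```text
t: 34.55
tcp_pos: [0.5836, -0.0718, 0.0324]
tool_rot: [-0.528, 0.47, -0.47, 0.528]
force: [0.5, -1.3, -2.3]
finger_gap: 0.001
```

send_rows(plan=[{"linear": [-0.01,0,0],"roll": 0},{"linear": [-0.01,0,0],"roll": 0},{"linear": [-0.01,0,0],"roll": 0},{"linear": [-0.01,0,0],"roll": 0},{"linear": [-0.01,0,0],"roll": 0}])

```text
t: 35.17
tcp_pos: [0.5834, -0.0703, 0.0325]
tool_rot: [0.528, -0.47, 0.47, -0.528]
force: [0.1, -1.3, -0.9]
finger_gap: 0.001
```

send_rows(plan=[{"linear": [-0.01,0,0],"roll": 0},{"linear": [-0.01,0,0],"roll": 0},{"linear": [-0.01,0,0],"roll": 0},{"linear": [-0.01,0,0],"roll": 0},{"linear": [-0.01,0,0],"roll": 0}])

```text
t: 35.8
tcp_pos: [0.5833, -0.0688, 0.0325]
tool_rot: [0.528, -0.47, 0.47, -0.528]
force: [-1.2, -1.7, -1.6]
finger_gap: 0.001
```

send_rows(plan=[{"linear": [-0.01,0,0],"roll": 0},{"linear": [-0.01,0,0],"roll": 0},{"linear": [-0.01,0,0],"roll": 0},{"linear": [-0.01,0,0],"roll": 0},{"linear": [-0.01,0,0],"roll": 0}])

```text
t: 36.42
tcp_pos: [0.5831, -0.0673, 0.0325]
tool_rot: [0.528, -0.47, 0.47, -0.528]
force: [-0.3, -1.2, -1.1]
finger_gap: 0.002
```

send_rows(plan=[{"linear": [-0.01,0,0],"roll": 0},{"linear": [-0.01,0,0],"roll": 0},{"linear": [-0.01,0,0],"roll": 0},{"linear": [-0.01,0,0],"roll": 0},{"linear": [-0.01,0,0],"roll": 0}])

```text
t: 37.05
tcp_pos: [0.5829, -0.0659, 0.0325]
tool_rot: [-0.528, 0.47, -0.47, 0.528]
force: [-0.8, -1.3, -0.6]
finger_gap: -0.003
```

send_rows(plan=[{"linear": [-0.01,0,0],"roll": 0},{"linear": [-0.01,0,0],"roll": 0},{"linear": [-0.01,0,0],"roll": 0},{"linear": [-0.01,0,0],"roll": 0},{"linear": [-0.01,0,0],"roll": 0}])

```text
t: 37.67
tcp_pos: [0.5828, -0.0644, 0.0325]
tool_rot: [0.528, -0.47, 0.47, -0.528]
force: [0.3, -0.9, -1.7]
finger_gap: -0.0
```

```bash
python3 - <<'E'
from h import *
s=manip.sense();j=np.load("jig.npy");print(s["t"],s["force"],tojig(j,s["tcp_pos"]))
im=manip.snapshot("side");cv2.imwrite("pics/s16.png",cv2.resize(im[205:255,265:325],None,fx=11,fy=11,interpolation=cv2.INTER_CUBIC))
E
```

```text
37.675 [ 0.33808541 -0.88125903 -1.74527184] [[ 0.02709328 -0.04357939  0.03248275]]
```

View pics/s16.png

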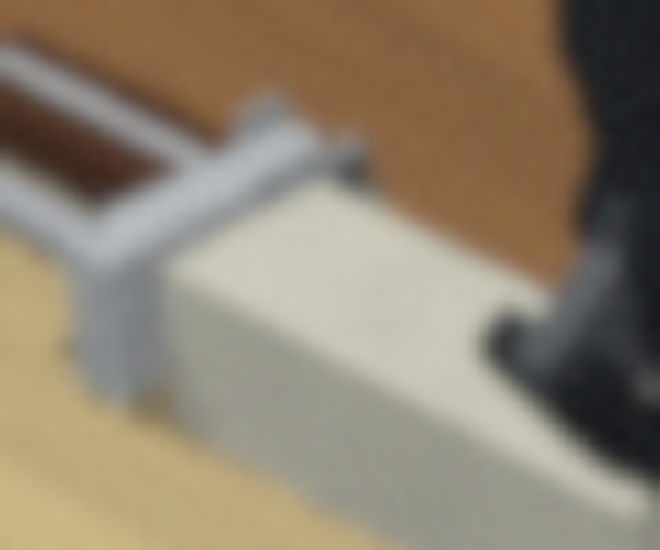

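send_rows(plan=[{"linear": [-0.01,0,0],"roll": 0},{"linear": [-0.01,0,0],"roll": 0},{"linear": [-0.01,0,0],"roll": 0},{"linear": [-0.01,0,0],"roll": 0},{"linear": [-0.01,0,0],"roll": 0}])

```text
t: 38.35
tcp_pos: [0.5826, -0.0629, 0.0325]
tool_rot: [-0.528, 0.47, -0.47, 0.528]
force: [0.4, -1.5, -1.0]
finger_gap: 0.0
```

send_rows(plan=[{"linear": [-0.01,0,0],"roll": 0},{"linear": [-0.01,0,0],"roll": 0},{"linear": [-0.01,0,0],"roll": 0},{"linear": [-0.01,0,0],"roll": 0},{"linear": [-0.01,0,0],"roll": 0}])

```text
t: 38.98
tcp_pos: [0.5824, -0.0614, 0.0325]
tool_rot: [-0.528, 0.47, -0.47, 0.528]
force: [-0.3, -1.2, -0.6]
finger_gap: -0.0
```

send_rows(plan=[{"linear": [-0.01,0,0],"roll": 0},{"linear": [-0.01,0,0],"roll": 0},{"linear": [-0.01,0,0],"roll": 0},{"linear": [-0.01,0,0],"roll": 0},{"linear": [-0.01,0,0],"roll": 0}])

```text
t: 39.6
tcp_pos: [0.5823, -0.0601, 0.0325]
tool_rot: [0.528, -0.47, 0.47, -0.528]
force: [0.1, -2.4, -0.8]
finger_gap: 0.001
```

send_rows(plan=[{"linear": [-0.01,0,0],"roll": 0},{"linear": [-0.01,0,0],"roll": 0},{"linear": [0,0,0],"roll": 0},{"linear": [0,0,0],"roll": 0},{"linear": [0,0,0],"roll": 0}])

```text
t: 40.22
tcp_pos: [0.5824, -0.0601, 0.0325]
tool_rot: [0.528, -0.47, 0.471, -0.528]
force: [-0.8, -4.5, -0.5]
finger_gap: 0.0
```

send_rows(plan=[{"linear": [-0.01,0,0],"roll": 0},{"linear": [-0.01,0,0],"roll": 0},{"linear": [0,0,0],"roll": 0},{"linear": [0,0,0],"roll": 0},{"linear": [0,0,0],"roll": 0}])

```text
t: 40.85
tcp_pos: [0.5824, -0.0601, 0.0325]
tool_rot: [0.529, -0.47, 0.471, -0.528]
force: [-1.4, -6.4, -1.4]
finger_gap: 0.001
```

```bash
python3 - <<'E'
from h import *
j=np.load("jig.npy")
for k in range(3):
    s=manip.sense();print(s["t"],s["force"].round(2),tojig(j,s["tcp_pos"]));im=manip.snapshot("wrist")
cv2.imwrite("pics/w17.png",im)
E
```

```text
40.85 [-1.4  -6.35 -1.36] [[ 0.02720635 -0.03927909  0.03254845]]
40.9 [ 0.01 -6.96 -0.3 ] [[ 0.02720536 -0.03926903  0.03255781]]
40.95 [-0.91 -5.82 -1.18] [[ 0.02721264 -0.03927311  0.03256366]]
```

View pics/w17.png

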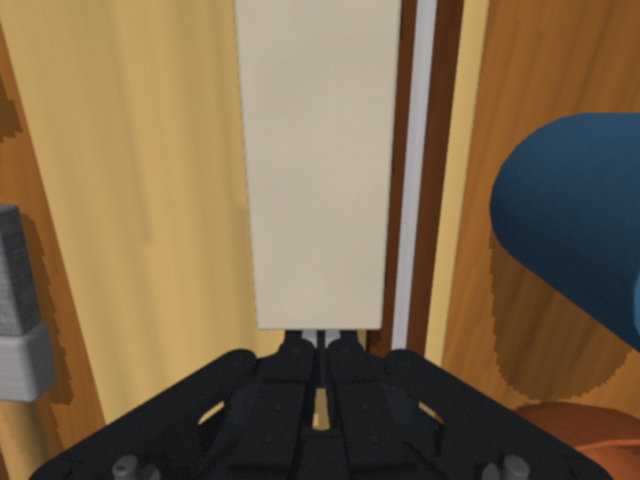

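```bash
python3 - <<'E'
from h import *
j=np.load("jig.npy");s=manip.sense();w=cam("wrist",s)
im=cv2.imread("pics/w17.png").astype(int)
def edge(row,lo,hi,ch=0):
    v=cv2.GaussianBlur(im.astype(np.float32),(5,5),1)[row,lo:hi,ch]; g=np.gradient(v); k=np.argmax(abs(g))
    k=min(max(k,1),len(g)-2);a,b,c=abs(g[k-1:k+2]);return lo+k+.5*(a-c)/(a-2*b+c)
def fit(pts,z):
    P=tojig(j,ray(w,pts,z)); f=np.polyfit(P[:,1],P[:,0],1); print("slope %.4f x@y=0 %.4f resid %.5f"%(f[0],f[1],np.std(P[:,0]-np.polyval(f,P[:,1]))))
rows=range(60,310,10)
fit([(edge(r,225,275),r) for r in rows],.058)
fit([(edge(r,370,410),r) for r in rows],.058)
# fence back edge (dark->board) & board back edge
fit([(edge(r,430,470),r) for r in rows if r<300],.034)
# rail left edge
print([round(edge(r,396,425),1) for r in rows])
fit([(edge(r,396,425),r) for r in rows if r<300],.034)
E
```

```text
slope -0.0017 x@y=0 0.0062 resid 0.00004
slope -0.0422 x@y=0 0.0548 resid 0.00122
slope -0.0632 x@y=0 0.0754 resid 0.00247
[np.float64(412.2), np.float64(411.5), np.float64(410.8), np.float64(410.0), np.float64(409.3), np.float64(408.7), np.float64(407.9), np.float64(407.1), np.float32(424.5), np.float32(423.6), np.float64(404.9), np.float64(404.1), np.float64(420.3), np.float64(402.7), np.float64(401.9), np.float64(401.1), np.float64(416.8), np.float64(415.9), np.float64(415.0), np.float64(414.1), np.float64(413.1), np.float32(396.2), np.float32(395.5), np.float64(410.4), np.float64(409.7)]
slope -0.0572 x@y=0 0.0637 resid 0.00277
```

```bash
python3 - <<'E'
from h import *
j=np.load("jig.npy");s=manip.sense();w=cam("wrist",s)
p=[(412.2,60),(410.8,80),(409.3,100),(407.9,120),(404.9,160),(404.1,170),(402.7,190),(401.1,210),(396.2,270),(395.5,280)]
for z in (.034,.035):
  P=tojig(j,ray(w,p,z)); print(np.polyfit(P[:,1],P[:,0],1))
E
```

```text
[-0.00046481  0.05998069]
[-0.00046481  0.0597463 ]
```

send_rows(plan=[{"linear": [0.05,0,0],"roll": 0},{"linear": [0.45,0,0],"roll": 0},{"linear": [0,-0.9,0],"roll": 0},{"linear": [0,-1,0],"roll": 0},{"linear": [0,-1,0],"roll": 0}])

```text
t: 41.62
tcp_pos: [0.5836, -0.0738, 0.1202]
tool_rot: [-0.528, 0.471, -0.47, 0.528]
force: [0.4, -0.1, 0.1]
finger_gap: 0.001
```

send_rows(plan=[{"linear": [-0.9,0,-0.1],"roll": 0},{"linear": [-1,0,-0.1],"roll": 0},{"linear": [-1,0,-0.1],"roll": 0},{"linear": [-1,0,-0.1],"roll": 0},{"linear": [-1,0,-0.1],"roll": 0}], claw=32)

```text
t: 42.25
tcp_pos: [0.5517, 0.0715, 0.1196]
tool_rot: [-0.528, 0.471, -0.47, 0.528]
force: [1.2, -0.1, 0.3]
finger_gap: 0.372
```

send_rows(plan=[{"linear": [-1,0,-0.1],"roll": 0},{"linear": [-0.7,0,-0.05],"roll": 0},{"linear": [0,0.3,0],"roll": 0},{"linear": [0,0.3,0],"roll": 0},{"linear": [0,0,0],"roll": 0}])

```text
t: 42.88
tcp_pos: [0.5411, 0.1198, 0.1003]
tool_rot: [0.528, -0.471, 0.47, -0.527]
force: [-0.2, 1.1, -0.4]
finger_gap: 0.378
```

```bash
python3 - <<'E'
from h import *
s=manip.sense();j=np.load("jig.npy");print(s["t"],s["force"],tojig(j,s["tcp_pos"]));go(jigpt(j,[.0072,.146,.039])[0],j[2])
im=manip.snapshot("wrist");cv2.imwrite("pics/w18.png",im)
im=manip.snapshot("side");cv2.imwrite("pics/s18.png",cv2.resize(im[180:300,230:390],None,fx=4.5,fy=4.5,interpolation=cv2.INTER_CUBIC))
E
```

```text
42.875 [-0.20206684  1.10207823 -0.36068844] [[0.00700527 0.1441303  0.10026908]]
tcp [0.5411 0.1198 0.1003] F [-0.2   1.1  -0.36] units [-0.062  2.042  0.011] az 6.55 gap 0.378
roll units -0.014
```

View pics/w18.png

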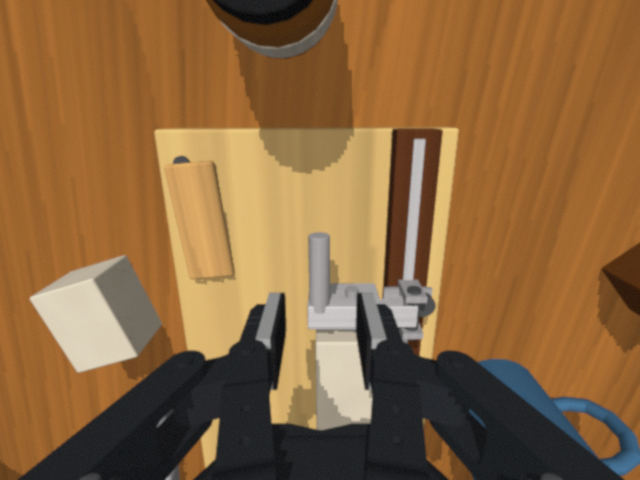

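View pics/s18.png

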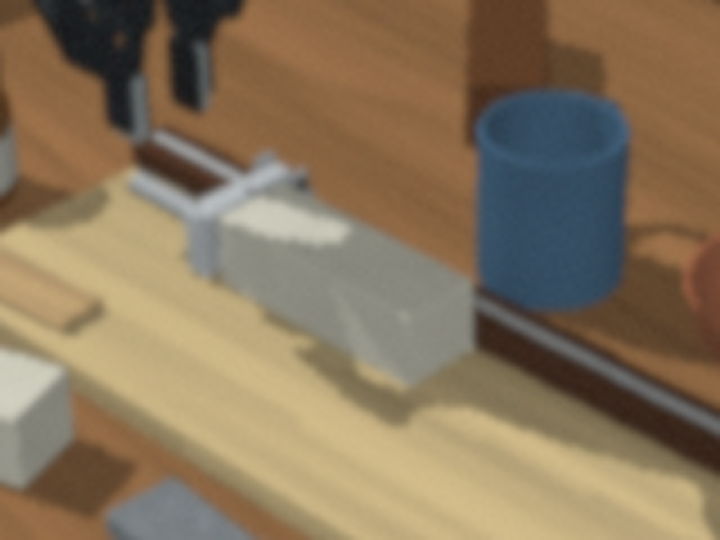

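send_rows(plan=[{"linear": [-0.06,0.6,0],"roll": 0},{"linear": [0,0.7,0],"roll": 0},{"linear": [0,0.54,0],"roll": 0},{"linear": [0,0.2,0],"roll": 0},{"linear": [0,0,0],"roll": 0}])

```text
t: 43.6
tcp_pos: [0.5414, 0.1225, 0.04]
tool_rot: [0.528, -0.47, 0.47, -0.528]
force: [0.3, 0.5, 0.6]
finger_gap: 0.377
```

send_rows(plan=[{"linear": [0,0,0],"roll": 0},{"linear": [0,0,0],"roll": 0},{"linear": [0,0,0],"roll": 0},{"linear": [0,0,0],"roll": 0},{"linear": [0,0,0],"roll": 0}], claw=6, force=30)

```text
t: 44.22
tcp_pos: [0.5398, 0.1224, 0.0407]
tool_rot: [0.529, -0.471, 0.469, -0.527]
force: [-5.8, -2.2, 5.1]
finger_gap: 0.128
```

```bash
python3 - <<'E'
from h import *
s=manip.sense();j=np.load("jig.npy");print(s["t"],s["force"],tojig(j,s["tcp_pos"]));go(jigpt(j,[.0072,.146,.039])[0],j[2])
a=np.linspace(0,1.68,16); x=-55*np.cos(a); z=55*np.sin(a)
for i in range(15): print(round(a[i+1],3),"ty",round(-(z[i+1]-z[i])/30,3),"tz",round((x[i+1]-x[i])/30,3))
E
```

```text
44.225 [-5.78031654 -2.16679334  5.0639856 ] [[0.00606328 0.14692555 0.04072914]]
tcp [0.5398 0.1224 0.0407] F [-5.78 -2.17  5.06] units [0.031 0.058 0.038] az 6.66 gap 0.128
roll units 0.003
0.112 ty -0.205 tz 0.011
0.224 ty -0.202 tz 0.034
0.336 ty -0.197 tz 0.057
0.448 ty -0.19 tz 0.078
0.56 ty -0.18 tz 0.099
0.672 ty -0.168 tz 0.119
0.784 ty -0.153 tz 0.137
0.896 ty -0.137 tz 0.153
1.008 ty -0.119 tz 0.167
1.12 ty -0.1 tz 0.179
1.232 ty -0.079 tz 0.189
1.344 ty -0.057 tz 0.197
1.456 ty -0.035 tz 0.202
1.568 ty -0.012 tz 0.205
1.68 ty 0.011 tz 0.205
```

send_rows(plan=[{"linear": [0,-0.2,-0.03],"roll": 0},{"linear": [0,-0.2,0.035],"roll": 0},{"linear": [0,-0.195,0.055],"roll": 0},{"linear": [0,-0.19,0.08],"roll": 0},{"linear": [0,-0.18,0.1],"roll": 0}])

```text
t: 44.85
tcp_pos: [0.5461, 0.1232, 0.0691]
tool_rot: [0.53, -0.472, 0.469, -0.527]
force: [-6.7, -2.8, -3.0]
finger_gap: 0.125
```

```bash
python3 - <<'E'
from h import *
s=manip.sense();j=np.load("jig.npy");print(s["t"],s["force"],tojig(j,s["tcp_pos"]))
im=manip.snapshot("side");cv2.imwrite("pics/s19.png",cv2.resize(im[180:300,230:390],None,fx=4.5,fy=4.5,interpolation=cv2.INTER_CUBIC))
E
```

```text
44.85 [-6.65634065 -2.82394013 -2.96004593] [[0.01235057 0.14693216 0.06909831]]
```

View pics/s19.png

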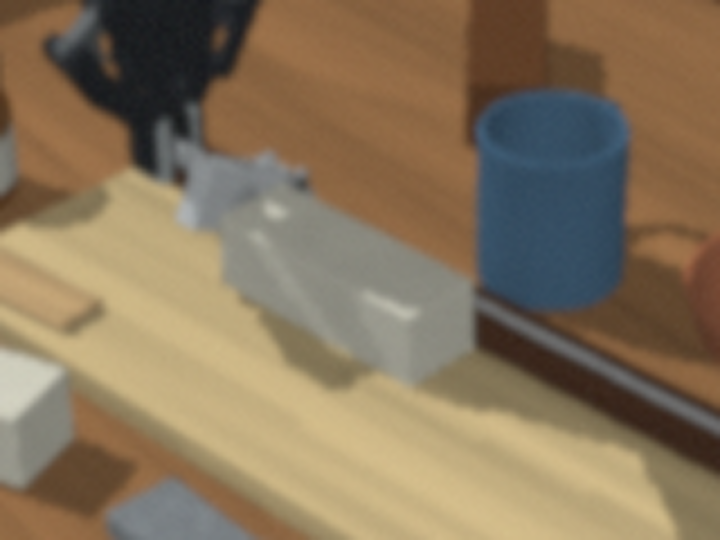

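send_rows(plan=[{"linear": [0,-0.18,0.08],"roll": 0},{"linear": [0,-0.16,0.12],"roll": 0},{"linear": [0,-0.14,0.15],"roll": 0},{"linear": [0,-0.12,0.165],"roll": 0},{"linear": [0,-0.1,0.18],"roll": 0}])

```text
t: 45.52
tcp_pos: [0.5625, 0.1252, 0.0905]
tool_rot: [0.532, -0.474, 0.466, -0.524]
force: [-15.2, -4.6, 9.1]
finger_gap: 0.124
```

send_rows(plan=[{"linear": [0,-0.08,0.19],"roll": 0},{"linear": [0,-0.06,0.195],"roll": 0},{"linear": [0,-0.035,0.2],"roll": 0},{"linear": [0,-0.01,0.2],"roll": 0},{"linear": [0,0.01,0.2],"roll": 0}])

```text
t: 46.15
tcp_pos: [0.5985, 0.1294, 0.0978]
tool_rot: [-0.528, 0.47, -0.47, 0.528]
force: [-5.4, -1.1, 3.8]
finger_gap: 0.122
```

```bash
python3 - <<'E'
from h import *
s=manip.sense();j=np.load("jig.npy");print(s["t"],s["force"],tojig(j,s["tcp_pos"]))
im=manip.snapshot("side");cv2.imwrite("pics/s20.png",cv2.resize(im[180:300,230:390],None,fx=4.5,fy=4.5,interpolation=cv2.INTER_CUBIC))
E
```

```text
46.15 [-5.42124416 -1.1446152   3.79354434] [[0.06515909 0.14706981 0.09781699]]
```

View pics/s20.png

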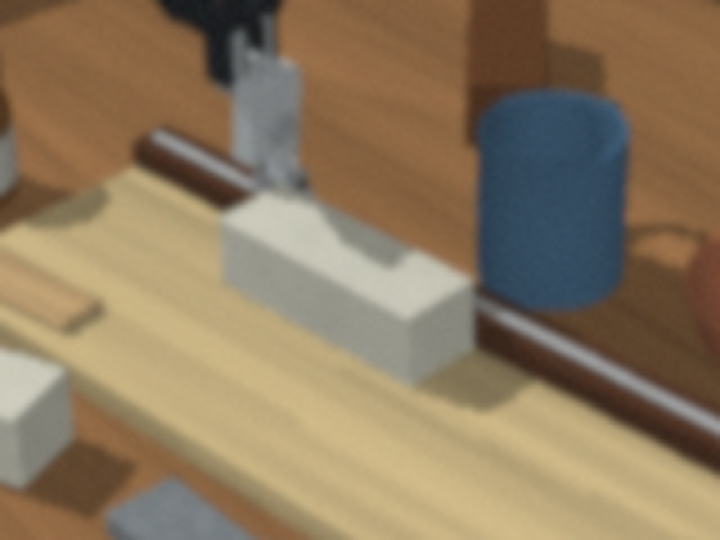

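send_rows(plan=[{"linear": [0,0.015,0.08],"roll": 0},{"linear": [0,0.01,0.05],"roll": 0},{"linear": [0,0,0],"roll": 0},{"linear": [0,0,0],"roll": 0},{"linear": [0,0,0],"roll": 0}])

```text
t: 46.82
tcp_pos: [0.6033, 0.13, 0.0966]
tool_rot: [-0.527, 0.47, -0.471, 0.529]
force: [-4.7, -0.2, 5.3]
finger_gap: 0.123
```

send_rows(plan=[{"linear": [0,0,0],"roll": 0},{"linear": [0,0,0],"roll": 0},{"linear": [0,0,0],"roll": 0},{"linear": [0,-0.5,0],"roll": 0},{"linear": [0,-1,0],"roll": 0}], claw=34)

```text
t: 47.45
tcp_pos: [0.6018, 0.1297, 0.1397]
tool_rot: [0.529, -0.471, 0.47, -0.527]
force: [-0.0, -0.3, 0.2]
finger_gap: 0.397
```

send_rows(plan=[{"linear": [0,-1,0],"roll": 0},{"linear": [0,-1,0],"roll": 0},{"linear": [-1,-0.8,0],"roll": 0},{"linear": [-1,0,0],"roll": 0},{"linear": [-0.5,0,0],"roll": 0}])

```text
t: 48.08
tcp_pos: [0.5938, 0.2055, 0.225]
tool_rot: [-0.528, 0.47, -0.47, 0.529]
force: [0.7, -0.1, -0.5]
finger_gap: 0.4
```

```bash
python3 - <<'E'
from h import *
s=manip.sense();j=np.load("jig.npy");print(s["t"],s["force"],tojig(j,s["tcp_pos"]))
np.savez("w21.npz",tcp_pos=s["tcp_pos"],tool_rot=s["tool_rot"])
im=manip.snapshot("wrist");cv2.imwrite("pics/w21.png",im)
im=manip.snapshot("side");cv2.imwrite("pics/s21.png",cv2.resize(im[180:300,230:390],None,fx=4.5,fy=4.5,interpolation=cv2.INTER_CUBIC))
E
```

```text
48.075 [ 0.68197625 -0.0969693  -0.49178589] [[0.06923795 0.22319258 0.22501873]]
```

View pics/s21.png

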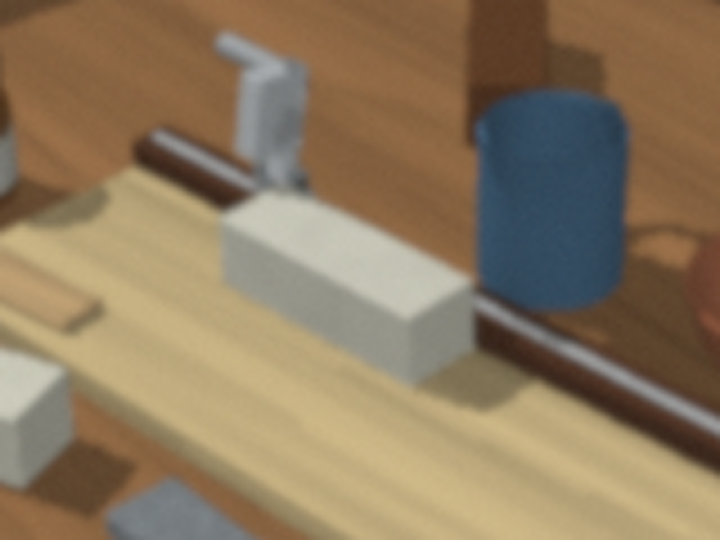

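View pics/w21.png

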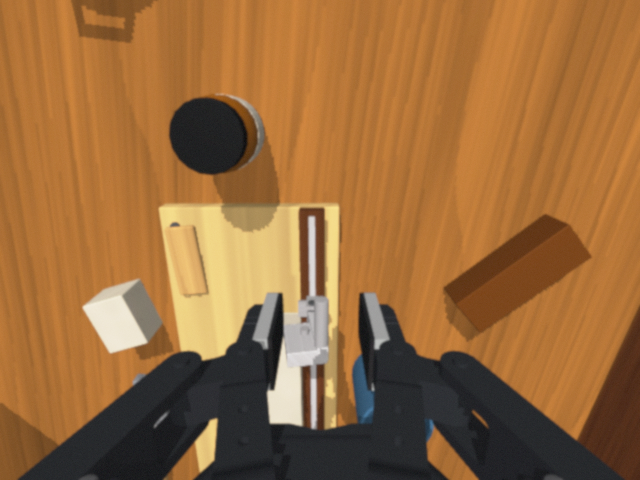

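```bash
python3 - <<'E'
from station import manip
print(manip.sign_off(), manip.sense()["t"])
E
```

```text
the job is handed in; nothing more can be done
the job is handed in; nothing more can be done
```

The job is done and handed in at about 48 s of the 72 s allowed; no verdict was reported.

- **Stop down:** I gripped the pin and swung the leaf down. Closed fingertips then pressed on the pin from above, and the force rose to about 14 N with no further travel, so it was at the hard end.
- **Brick on the fence:** Two open fingers pushed it flush with about 5.6 N. In the wrist picture taken after it reached the stop, brick and fence were parallel to about 1 mrad (0.2 mm over its length).
- **Brick on the screw head:** I pushed its end along the fence until the force rose to about 6.4 N. Less the roughly 1.3 N of sliding friction, it bore with about 5 N. The most I read while pushing it was 7 N.
- **Stop back up:** The leaf went up to about 1.7 rad and the gripper is clear of everything.

**Last checks:** In the side pictures before and after the flip, the brick's corners are at the same pixels, to roughly a millimetre. I did not measure any smaller shift. The other things in view looked undisturbed. The right-hand side, with the bowl, square and brush, was outside the last pictures.

**What did not go to plan:**
- **Pads slipped:** They slid about 6 mm along the pin on the way down, which is why I checked with the press from above.
- **Arc slightly off:** On the way up it was a little out, with up to about 18 N at the gripped pin, well under the limits.
- **Position estimates:** The cameras agreed on the jig's position only to about 2 mm, so the final contacts were made by feel.

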